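# Lock the glue-block hopper's flap and refill it from the tray

### The job

Refill the glue-block hopper: first lock its outlet flap by pushing the steel bar through both eyes in front of the flap and leave the bar there. Then tip all five wooden blocks from the green tray into the top of the hopper without dropping any on the bench, and set the empty tray back down flat on the bench. Leave the glue bottle and the hand plane where they are.

Things in the scene. Friction and masses are not known exactly. Their poses are not given: they have to be found in the camera images.
- hopper: Fixed plywood hopper, box 180 (its x) by 170 mm (its y), walls 8-10 mm, open top, rim 190 mm above the bench. Origin on the bench under the box's centre, z up. Pour in over the -y wall (outer face y=-85). A slide floor falls 26 deg from there to an open-topped spout, 84 mm wide inside, cheeks 100 mm high, that sticks out on the +y side from y=85 to 148 mm and ends at the red flap.
- hopper_mouth (a point): Centre of the hopper's open top, at rim height (190 mm above the bench).
- flap (a joint): Red flap at the spout's end, 80 mm wide, 62 mm tall, hinged along its top edge 97 mm above the bench, outer face at hopper y=145 mm. 0 = hanging shut, up to 1.3 rad as its foot swings outward (hopper +y). It hangs loose: blocks push it open and run out unless the bar is across it.
- eye_near (a point): Centre of the round 20 mm hole in the dark steel eye plate (6 mm thick, 56 mm along hopper y, 44 mm tall) on the spout's -x cheek: at hopper (-50, 156, 55) mm. The hole's axis runs along hopper x; the plate's outer face is at hopper x=-53 mm. The space beyond it (hopper -x) is free.
- eye_far (a point): Centre of the like hole in the plate on the +x cheek, at hopper (50, 156, 55) mm, in line with the first. The bar goes through both holes, in front of the flap, and its point should come well out (10 mm or more) beyond this plate's outer face (x=53 mm).
- bar: Loose locking bar of round steel, 12 mm thick, lying flat on the bench, 160 g: a straight arm 188 mm long along its +x with a round point, and a red crank leg 36 mm long along its +y at the other end. Origin on the underside of the bend; the arm's axis is 6 mm above it. Let go in the eyes, it drops 4 mm onto the holes' lower edges and the leg swings down.
- bar_tip (a point): Point of the bar, at bar (188, 0, 6) mm.
- bar_bend (a point): Axis of the bar at its bend, at bar (0, 0, 6) mm.
- bar_grip (a point): Good place to hold the bar's arm, at bar (35, 0, 6) mm; held there from above with the grip point 77 mm from the spout's centre line (hopper x=-77), the fingers clear the near plate and the point is 23 mm beyond the far one.
- tray: Loose green steel scoop tray, 110 mm wide (its x), pan from y=-70 to +94 mm, floor 4 mm, sides and back 40 mm high, open at its +y end with a lip rising 12 deg over the last 25 mm. 0.28 kg, 0.45 kg full. Origin on the underside below the pan's middle, z up. Blocks start sliding at 9 to 14 deg of tilt; with the lip 50 to 70 deg down they all run out.
- tray_handle (a point): Middle of the tray's brown wooden stem handle, at tray (0, -112, 30) mm: the stem is 24 mm wide (tray x), 22 mm tall and runs back along tray y from -70 to -152 mm. Pinch it across its width.
- tray_lip (a point): Middle of the tray's pouring edge, at tray (0, 93.5, 9) mm.
- block0: Centre of wooden glue block 0, 28 by 28 by 60 mm, 34 g, one of five lying loose in the tray.
- block1: Centre of wooden glue block 1, 28 by 28 by 60 mm, 34 g, one of five lying loose in the tray.
- block2: Centre of wooden glue block 2, 28 by 28 by 60 mm, 34 g, one of five lying loose in the tray.
- block3: Centre of wooden glue block 3, 28 by 28 by 60 mm, 34 g, one of five lying loose in the tray.
- block4: Centre of wooden glue block 4, 28 by 28 by 60 mm, 34 g, one of five lying loose in the tray.
- glue: White glue bottle, 60 mm thick, 150 mm tall, standing; leave alone. Origin under its centre.
- plane: Wooden hand plane, 160 by 55 mm, about 105 mm tall; leave alone. Origin under its centre.
Mind the look-alikes: they are no part of the job. Leave any blue look-alike of the block3 alone.

How it is judged:
By the outcome, as a careful person would: the job done as asked, in the order asked, and still so for the second after the job is handed in, with the robot touching nothing.
It also fails if it takes over 72 s, if anything falls off the work surface, if the arm or the gripper's body presses on something with over 40 N, if the wrist force passes 120 N, or if a joint passes its speed limit or range.

### The arm

A 7-joint arm with a two-finger parallel gripper is mounted at the origin on the work surface. World frame = base frame: x ahead of the robot, y to its left, z up, the work surface at z = 0. Lengths are in m, angles in rad, forces in N, time in s.
With the tool pointing down it reaches from about 0.425 to 0.875 m from the base axis. Payload 4.7 kg.
Tool frame: the origin (TCP) lies at the very end of the fingers, on their centre line; the grasp point (between the pads) lies 19 mm behind it (ctrl.grasp_offset is the distance from the TCP to the grasp point, in m); z points along the fingers, y is the line along which they close (so a half turn about z gives the same grasp; the last joint's range is limited). The gripper opens to 87 mm and grips with 3 to 60 N. Pads are 19 mm wide; open, the fingers measure 117 mm over their backs; the gripper's body (75 mm by 190 mm) begins 51 mm behind the grasp point.
Start: joints at [-1.279, 0.321, -0.07, 1.45, 0.023, 1.371, -0.057], TCP at [0.178, 0.625, 0.223] pointing down, gripper open.
Joint ranges: [-2.86, 2.86], [-0.3, 2.09], [-1.38, 1.24], [0.06, 2.45], [-1.56, 4.7], [0.09, 2.05], [-2.69, 2.69]. Speed limits (rad/s): [2.57, 2.57, 3.14, 3.14, 3.14, 3.14, 3.14].

### API

Orientations are given as a 3x3 rotation matrix whose columns are the frame's x, y, z axes.
In Python, from plant import ctrl gives the robot as it stands.
- The arm moves only by the tool carry_out, never from a script. Its argument "rows" is one flat list of numbers, 7 for each row, row after row: the shift along the world's x, y, z normalised to -1 to 1, where 1 is 0.025 m, then the turn, a rotation vector about the world's x, y, z normalised to -1 to 1, where 1 is 180 degrees, then the finger opening in mm, from 0 to 87. In form: [tx, ty, tz, wx, wy, wz, fingers, tx, ty, tz, wx, wy, wz, fingers, ...]. A call has 1 to 8 rows; each row shifts and turns the commanded pose from where the row before left it; what a row does not reach is not made up. A row lasts 1/8 s, in which the tool goes at most 62.5 mm and 10.7 degrees, less where a joint would pass 70% of its speed; a pose out of reach is approached as far as the arm can. A call with a number of a shift or a turn outside -1 to 1 is refused whole. A call with a gripper value outside its range is refused whole. The fingers move at their own pace and stop on an object; "force" is the grip in N (left out, the last holds). Time passes only in rows, so rows that do not move let the fingers close. It gives the time, the measured TCP pose, the force, the opening and the grip force at its end, in the units of the state.
- ctrl.sense(): the state, without advancing time (a new reading comes with each control period).
- ctrl.read_camera(name): name is "side" or "top"; returns a dict with "img" (420x560x3 uint8, red, green, blue), "fovy" (degrees; the focal length in pixels is half the picture's height over the tangent of half this angle, whatever the lens; pixels are square), "cx", "cy" (the principal point, pixels), "rvec" (rotation vector, rad) and "tvec" (3), from world to camera coordinates, as OpenCV has them. Camera axes: x right, y down, z forward; pixel columns grow to the right and rows downward; lengths in m; the calibration is good to about 2 mm. A picture is of the moment at which its call begins. There is no depth.
- ctrl.hand_in(): hands the job in; it is judged then, once.
The state is a dict: "time_s": time; "qpos": joint angles; "qvel": joint speeds; "joint_efforts": joint torques, N m; "tcp_pos": TCP position; "eef_rot": TCP orientation; "contact_force": force on the tool from outside, world axes, zero at the start; "wrist_torque": the same for the moment, N m; "gripper_width": finger opening in m; "finger_force": force on a finger pad.
Only numpy, scipy, OpenCV 4.12 (cv2) and the standard library are available. Lean on these libraries where they do the work, as an engineer would, in place of code of your own. Each camera call takes 0.05 s, during which the arm holds its last target. There are 200 camera calls.

## Working session

There is one attempt and no reset: what is moved stays moved. The work goes in short steps, Python scripts to look and compute and a tool call to move; the robot and the scene stay as the last step left them, time stands still between calls to the robot, and variables do not carry over. Pictures are saved under pics/ and viewed, at most 10 in all, crops included, and the job is handed in when it is done.

Besides the shell and the picture viewer there is one more tool, called after "Call:" as a command line: name --argument value ..., lists and objects as JSON in quotes. carry_out: Moves the arm, as the interface text tells. Its arguments: {"type":"object","properties":{"rows":{"type":"array","items":{"type":"number"}},"force":{"type":"number"}},"required":["rows"]}

```bash
mkdir -p pics
cat > h.py <<'E'
import numpy as np, cv2
from plant import ctrl
def cam(n):
    c=ctrl.read_camera(n); im=c["img"]; f=im.shape[0]/2/np.tan(np.radians(c["fovy"])/2)
    K=np.array([[f,0,c["cx"]],[0,f,c["cy"]],[0,0,1]]); R=cv2.Rodrigues(np.array(c["rvec"],float))[0]
    return dict(im=im,K=K,R=R,t=np.array(c["tvec"],float).ravel(),hsv=cv2.cvtColor(im,cv2.COLOR_RGB2HSV))
def ray(c,p):
    d=c["R"].T@np.linalg.inv(c["K"])@np.array([p[0],p[1],1.]); return -c["R"].T@c["t"],d/np.linalg.norm(d)
def plane(c,p,z):
    o,d=ray(c,p); return o+d*(z-o[2])/d[2]
def tri(c1,p1,c2,p2):
    o1,d1=ray(c1,p1);o2,d2=ray(c2,p2)
    s=np.linalg.lstsq(np.c_[d1,-d2],o2-o1,rcond=None)[0]; a=o1+s[0]*d1;b=o2+s[1]*d2
    return (a+b)/2,np.linalg.norm(a-b)
def proj(c,P):
    q=c["K"]@(c["R"]@np.array(P,float)+c["t"]); return q[:2]/q[2]
E
python3 - <<'E'
from h import *
for n in("top","side"):
    c=cam(n); im=cv2.resize(c["im"],(800,600),interpolation=cv2.INTER_CUBIC); cv2.imwrite(f"pics/{n}0.png",im[:,:,::-1])
    print(n,c["K"].round(1).tolist(),(-c["R"].T@c["t"]).round(3),c["R"].round(2).tolist())
s=ctrl.sense();print(s["tcp_pos"],s["eef_rot"],s["gripper_width"],s["time_s"])
E
```

```text
top [[411.0, 0.0, 274.3], [0.0, 411.0, 211.9], [0.0, 0.0, 1.0]] [ 0.381 -0.022  1.009] [[0.03, -1.0, -0.0], [-0.99, -0.03, -0.15], [0.15, 0.01, -0.99]]
side [[503.6, 0.0, 279.0], [0.0, 503.6, 204.1], [0.0, 0.0, 1.0]] [ 0.271 -0.93   1.007] [[0.96, -0.28, -0.02], [-0.2, -0.64, -0.74], [0.19, 0.71, -0.67]]
[0.17817441 0.62458848 0.22157884] [[-9.61662484e-01  2.74235550e-01 -3.61830730e-04]
 [ 2.74235766e-01  9.61661041e-01 -1.66962711e-03]
 [-1.09912592e-04 -1.70484468e-03 -9.99998541e-01]] 0.0872546150750738 0.1
```

View pics/top0.png

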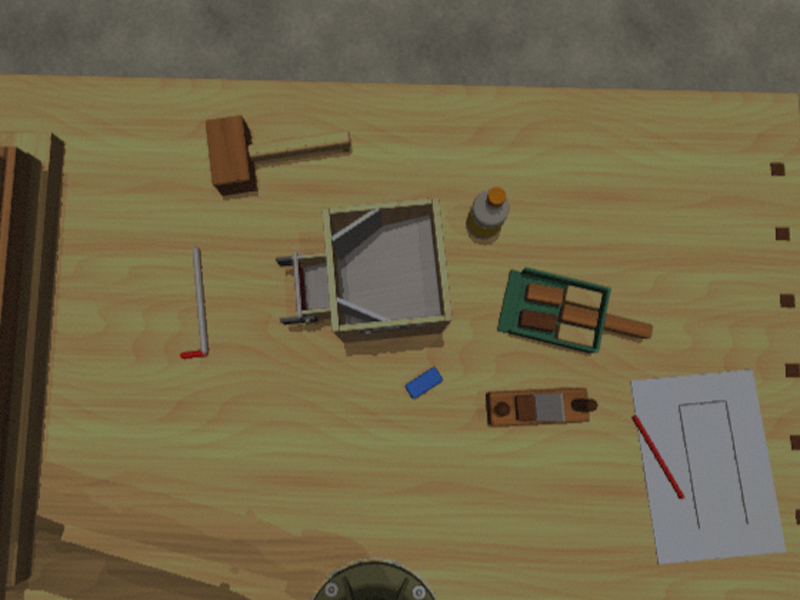

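View pics/side0.png

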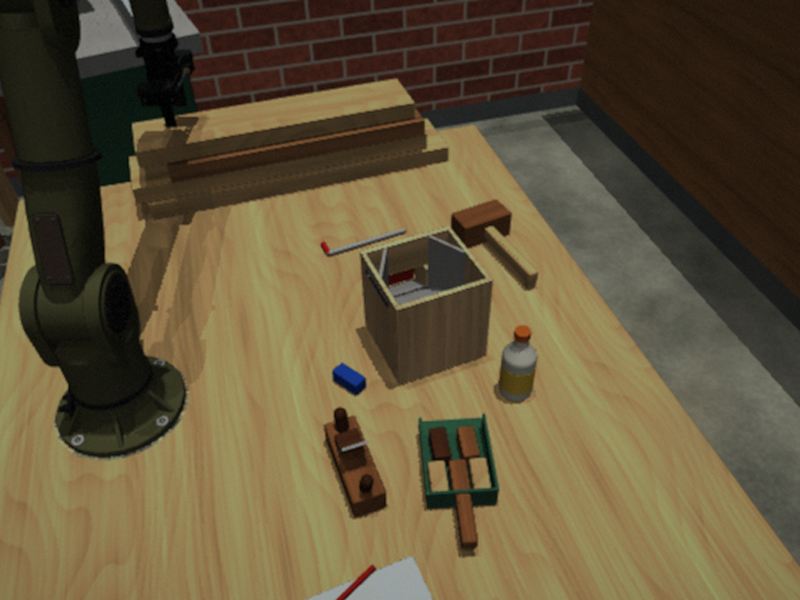

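The top view shows the hopper at (385,270) with its spout pointing left (+y world) and the near eye at about (300,320). The bar runs from its bend at (205,352) to its tip at (197,250), and the tray is at (555,310) with its handle at (630,325). In the side view the hopper rim is at (425,265), the bar at (365,242), the tray at (458,465) and its handle at (467,520).

Run:
```python
from h import *
T=cam("top");S=cam("side")
def crop(c,x0,y0,w,h,s): return cv2.resize(c["im"][y0:y0+h,x0:x0+w],None,fx=s,fy=s,interpolation=cv2.INTER_CUBIC)
out=np.zeros((600,800,3),np.uint8)
def put(a,x,y): out[y:y+a.shape[0],x:x+a.shape[1]]=a
put(crop(T,185,130,140,115,3),0,0)     # top hopper
put(crop(S,245,150,110,130,3),430,0)   # side hopper
put(crop(T,340,180,125,75,3),0,350)  # top tray
put(crop(S,285,285,70,65,3),400,400)
put(crop(S,220,155,70,30,2),620,400)
cv2.imwrite("pics/c1.png",out[:,:,::-1])
def comps(c,m,box,k=1):
    z=np.zeros(m.shape,np.uint8);x0,y0,x1,y1=box;z[y0:y1,x0:x1]=m[y0:y1,x0:x1]*255
    n,l,st,ce=cv2.connectedComponentsWithStats(z); i=1+np.argmax(st[1:,4]); ys,xs=np.nonzero(l==i)
    return np.c_[xs,ys].astype(np.float32)
H=lambda c:[c["hsv"][...,i].astype(int) for i in range(3)]
for n,c,b in(("top",T,(120,160,155,260)),("side",S,(220,150,290,182))):
    h,s,v=H(c)
    red=((h<8)|(h>172))&(s>150)&(v>60)
    gre=(s<75)
    for nm,m in(("red",red),("grey",gre)):
        p=comps(c,m,b); r=cv2.minAreaRect(p); print(n,nm,len(p),p.mean(0),cv2.boxPoints(r).round(1).tolist())
for n,c,b in(("top",T,(340,180,465,255)),("side",S,(285,285,355,390))):
    h,s,v=H(c); g=(h>60)&(h<95)&(s>100)&(v>25)
    p=comps(c,g,b); print(n,"green",len(p),cv2.boxPoints(cv2.minAreaRect(p)).round(1).tolist())
```

```text
top red 64 [133.65625 247.84375] [[125.69999694824219, 246.89999389648438], [140.6999969482422, 244.8000030517578], [141.3000030517578, 248.8000030517578], [126.30000305175781, 251.0]]
top grey 361 [139.57063 209.64265] [[133.89999389648438, 173.10000610351562], [138.89999389648438, 172.6999969482422], [145.1999969482422, 245.89999389648438], [140.1999969482422, 246.3000030517578]]
side red 24 [227.04167 172.70833] [[223.6999969482422, 170.5], [226.1999969482422, 168.8000030517578], [230.39999389648438, 175.10000610351562], [227.8000030517578, 176.8000030517578]]
side grey 206 [256.57767 168.64563] [[230.0, 174.8000030517578], [282.6000061035156, 158.6999969482422], [283.70001220703125, 162.1999969482422], [231.10000610351562, 178.39999389648438]]
top green 1101 [[347.20001220703125, 230.39999389648438], [358.20001220703125, 185.10000610351562], [428.20001220703125, 202.10000610351562], [417.20001220703125, 247.39999389648438]]
side green 1048 [[292.70001220703125, 294.1000061035156], [342.70001220703125, 289.0], [349.0, 350.79998779296875], [299.0, 355.8999938964844]]
```

View pics/c1.png

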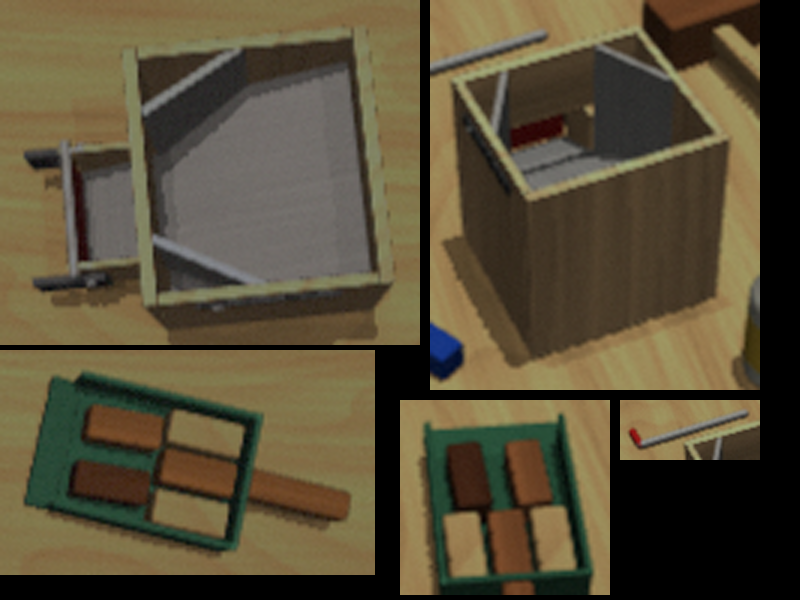

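The crops show the rim's outer corners: top crop (122,48), (367,28), (392,282), (147,307); side crop (453,82), (641,30), (728,137), (529,198). The near eye plate is at top-crop (35–105,280), and the tray lies flat with five blocks and its lip to the left.

Run:
```python
from h import *
T=cam("top");S=cam("side")
ct=lambda x,y:((x+.5)/3-.5+185,(y+.5)/3-.5+130)
cs=lambda x,y:((x-430+.5)/3-.5+245,(y+.5)/3-.5+150)
t=[ct(122,48),ct(367,28),ct(392,282),ct(147,307)]
s=[cs(641,30),cs(728,137),cs(529,198),cs(453,82)]
P=[]
for a,b in zip(t,s):
    p,e=tri(T,a,S,b);P.append(p);print("rim",p.round(4),round(e,4),"top-only z.19",plane(T,a,.19).round(4),plane(S,b,.19).round(4))
P=np.array(P);print("edges",[round(np.linalg.norm(P[i]-P[i-1]),4) for i in range(4)])
Q=np.array([plane(T,a,.19) for a in t]);
ux=(Q[0]-Q[3])/2+(Q[1]-Q[2])/2; print("yaw top",np.degrees(np.arctan2(ux[1],ux[0])),"centre",Q.mean(0),P.mean(0),"sides",[round(np.linalg.norm(Q[i]-Q[i-1]),4) for i in range(4)])
Q=np.array([plane(S,a,.19) for a in s]);ux=(Q[0]-Q[3])/2+(Q[1]-Q[2])/2; print("yaw side",np.degrees(np.arctan2(ux[1],ux[0])),Q.mean(0))
# bar: tip and bend
print("tip",tri(T,(136.5,173.0),S,(283.2,160.4)),plane(T,(136.5,173),.006),plane(S,(283.2,160.4),.006))
print("bend",tri(T,(142.8,247),S,(229,177)),plane(T,(142.8,247),.006),plane(S,(229,177),.006))
# handle
def comp(c,box):
    h,s,v=[c["hsv"][...,i].astype(int) for i in range(3)]
    m=((h<13)&(s>120)&(v>50)).astype(np.uint8);z=np.zeros_like(m);x0,y0,x1,y1=box;z[y0:y1,x0:x1]=m[y0:y1,x0:x1]
    n,l,st,ce=cv2.connectedComponentsWithStats(z);i=1+np.argmax(st[1:,4]);ys,xs=np.nonzero(l==i);p=np.c_[xs,ys].astype(np.float32)
    return p,cv2.boxPoints(cv2.minAreaRect(p)).round(1).tolist()
p,b=comp(T,(424,205,462,245));print("htop",len(p),p.mean(0),b)
p2,b2=comp(S,(310,350,345,390));print("hside",len(p2),p2.mean(0),b2)
# tray lip & rim corners
tt=lambda x,y:((x+.5)/3-.5+340,(y-350+.5)/3-.5+180)
for n,x,y,z in(("lipA",52,377,.011),("lipB",25,503,.011),("rimA",82,375,.04),("backA",263,415,.04),("backB",235,549,.04),("handle end",350,500,.041)): print(n,plane(T,tt(x,y),z).round(4))
```

```text
rim [0.6472 0.0911 0.1786] 0.0015 top-only z.19 [0.6428 0.0896 0.19  ] [0.6428 0.0773 0.19  ]
rim [ 0.6629 -0.0791  0.1891] 0.002 top-only z.19 [ 0.6615 -0.0789  0.19  ] [ 0.6635 -0.0799  0.19  ]
rim [ 0.4874 -0.0988  0.1879] 0.0036 top-only z.19 [ 0.4853 -0.0983  0.19  ] [ 0.4886 -0.1009  0.19  ]
rim [0.4662 0.0654 0.1828] 0.0028 top-only z.19 [0.4641 0.0648 0.19  ] [0.466  0.0567 0.19  ]
edges [np.float64(0.1828), np.float64(0.1713), np.float64(0.1766), np.float64(0.1656)]
yaw top 7.103827373116067 centre [ 0.56342748 -0.00571998  0.19      ] [ 0.56591181 -0.00535572  0.18461951] sides [np.float64(0.1804), np.float64(0.1696), np.float64(0.1773), np.float64(0.1645)]
yaw side 6.741424670961904 [ 0.56522978 -0.01168893  0.19      ]
tip (array([0.62642659, 0.33537384, 0.00309193]), np.float64(0.002044727018735521)) [0.62467727 0.33439266 0.006     ] [0.626461   0.33183354 0.006     ]
bend (array([0.44019216, 0.30569109, 0.00232809]), np.float64(0.0001118253494595125)) [0.44003247 0.30448881 0.006     ] [0.43952014 0.30117901 0.006     ]
htop 4 [451.5  235.25] [[451.0, 234.0], [452.0, 234.0], [452.0, 236.0], [451.0, 236.0]]
hside 264 [325.95074 364.61365] [[318.79998779296875, 350.0], [329.6000061035156, 348.70001220703125], [333.5, 379.8999938964844], [322.70001220703125, 381.29998779296875]]
lipA [ 0.5981 -0.217   0.011 ]
lipB [ 0.493  -0.1948  0.011 ]
rimA [ 0.5941 -0.2354  0.04  ]
backA [ 0.5653 -0.3792  0.04  ]
backB [ 0.4579 -0.3542  0.04  ]
handle end [ 0.4989 -0.4453  0.041 ]
```

Call:
carry_out --rows '[0.9, -0.97, 0, 0, 0, 0.046, 60, 0.9, -0.97, 0, 0, 0, 0.046, 60, 0.9, -0.97, -0.2, 0, 0, 0.046, 60, 0.9, -0.97, -0.4, 0, 0, 0, 60, 0.9, -0.97, -0.4, 0, 0, 0, 60, 0.9, -0.97, -0.4, 0, 0, 0, 60, 0.9, -0.97, -0.4, 0, 0, 0, 60, 0.9, -0.97, -0.4, 0, 0, 0, 60]'

```text
time_s: 1.3
tcp_pos: [0.359, 0.4302, 0.1674]
eef_rot: [[-0.988, -0.155, 0.0], [-0.155, 0.988, 0.0], [-0.0, 0.0, -1.0]]
contact_force: [0.6, -0.4, -0.7]
gripper_width: 0.0602
finger_force: 0.0
```

Call:
carry_out --rows '[0.9, -0.97, -0.5, 0, 0, 0, 60, 0.9, -0.97, -0.5, 0, 0, 0, 60, 0.9, -0.97, -0.5, 0, 0, 0, 60, 0.9, -0.97, -0.5, 0, 0, 0, 60, 1, -0.96, -0.6, 0, 0, 0, 60, 0, 0, 0, 0, 0, 0, 60]'

```text
time_s: 2.05
tcp_pos: [0.4749, 0.3064, 0.1014]
eef_rot: [[-0.989, -0.15, -0.001], [-0.15, 0.989, -0.003], [0.001, -0.003, -1.0]]
contact_force: [-0.1, 0.6, -0.3]
gripper_width: 0.0601
finger_force: 0.0
```

Run:
```python
from h import *
print([a for a in dir(ctrl) if a[0]!="_"])
s=ctrl.sense();print(s["time_s"],s["tcp_pos"],np.array(s["eef_rot"]).round(3).tolist(),s["qpos"],s["contact_force"])
T=cam("top");S=cam("side")
out=np.zeros((600,800,3),np.uint8)
def crop(c,x0,y0,w,h,s): return cv2.resize(c["im"][y0:y0+h,x0:x0+w],None,fx=s,fy=s,interpolation=cv2.INTER_CUBIC)
a=crop(T,110,130,130,130,4);out[:520,:520]=a
b=crop(S,210,110,70,140,4);out[:560,520:800]=b
cv2.imwrite("pics/c2.png",out[:,:,::-1])
```

```text
['Unreachable', 'grasp_offset', 'hand_in', 'read_camera', 'sense']
2.05 [0.47487629 0.30639212 0.10135939] [[-0.989, -0.15, -0.001], [-0.15, 0.989, -0.003], [0.001, -0.003, -1.0]] [-0.74511239  0.23378217  0.14069988  1.8149816  -0.03454496  1.09747014
  1.12852956] [-0.10344715  0.60896725 -0.3470944 ]
```

View pics/c2.png

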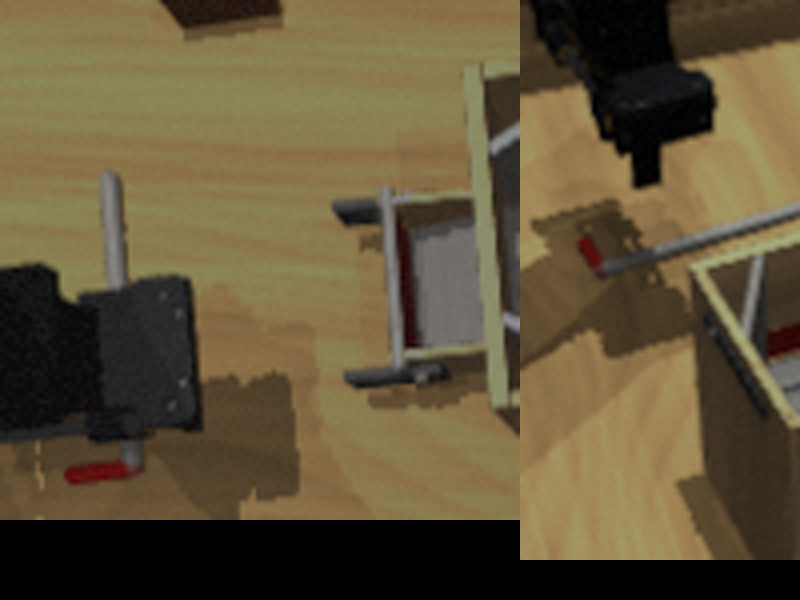

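The gripper hangs over the bar, roughly 4 mm short in y. In the top crop the near plate's end is at (345,371–387), the far plate's end at (335,202–222), and the +y rim edge runs from (463,66) to (490,405).

Run:
```python
from h import *
T=cam("top")
ct=lambda x,y:((x+.5)/3-.5+185,(y+.5)/3-.5+130)
c4=lambda x,y:((x+.5)/4-.5+110,(y+.5)/4-.5+130)
W=lambda p,z:plane(T,p,z)[:2].round(4)
print("left edge",W(c4(463,66),.19),W(c4(490,405),.19));print("right",W(ct(367,28),.19),W(ct(392,282),.19))
print("near plate end top inner/outer",W(c4(345,371),.077),W(c4(345,381),.077),"far +x top",W(c4(335,202),.077))
c=np.array([.5635,-.006]);a=np.radians(7.1);R=np.array([[np.cos(a),-np.sin(a)],[np.sin(a),np.cos(a)]])
for n,v in(("near in",(-.047,.184)),("near out",(-.053,.184)),("far out",(.053,.184)),("eye",(-.05,.156))): print(n,(c+R@v).round(4))
# edge refinement: rows across the +y rim edge and others by gradient in the grey image
g=cv2.cvtColor(T["im"],cv2.COLOR_RGB2GRAY)
b=T["im"].astype(int)
for y in (155,175,195,215): print(y,"L",b[y,220:240].sum(1).tolist(),"R",b[y,298:322].sum(1).tolist())
for x in (245,265,285,300): print(x,"U",b[134:154,x].sum(1).tolist(),"D",b[215:240,x].sum(1).tolist())
```

```text
left edge [0.6418 0.0895] [0.4663 0.068 ]
right [ 0.6615 -0.0789] [ 0.4853 -0.0983]
near plate end top inner/outer [0.4953 0.1642] [0.4895 0.1638] far +x top [0.594  0.1755]
near in [0.4941 0.1708]
near out [0.4882 0.17  ]
far out [0.5934 0.1831]
eye [0.4946 0.1426]
155 L [345, 347, 350, 342, 354, 343, 356, 374, 380, 376, 354, 113, 140, 151, 142, 143, 138, 148, 143, 141] R [331, 328, 317, 219, 123, 187, 345, 377, 378, 384, 373, 353, 355, 361, 351, 353, 343, 342, 343, 344, 349, 350, 340, 344]
175 L [312, 303, 307, 314, 310, 318, 318, 330, 393, 378, 376, 370, 331, 124, 127, 123, 127, 125, 136, 134] R [331, 327, 327, 330, 316, 251, 137, 151, 247, 367, 377, 382, 368, 282, 326, 328, 329, 329, 319, 328, 326, 327, 334, 321]
195 L [326, 321, 331, 328, 331, 330, 326, 329, 321, 305, 384, 374, 388, 359, 209, 128, 131, 177, 192, 211] R [329, 328, 334, 326, 329, 333, 337, 293, 121, 126, 207, 383, 380, 382, 386, 345, 346, 349, 351, 343, 350, 352, 346, 345]
215 L [344, 332, 324, 332, 327, 298, 313, 287, 321, 336, 335, 367, 385, 383, 386, 363, 118, 121, 124, 128] R [333, 333, 339, 335, 342, 337, 339
[... 326 characters left out ...]
U [336, 331, 334, 334, 338, 345, 344, 340, 377, 387, 385, 324, 265, 197, 128, 125, 134, 123, 130, 129] D [357, 354, 352, 349, 342, 378, 412, 428, 332, 183, 325, 385, 381, 318, 210, 162, 138, 132, 156, 131, 150, 145, 177, 213, 234]
285 U [338, 341, 339, 336, 332, 330, 358, 368, 374, 357, 254, 129, 126, 132, 125, 138, 149, 136, 131, 146] D [346, 349, 343, 358, 351, 349, 351, 302, 345, 377, 369, 315, 205, 169, 143, 137, 145, 141, 138, 139, 169, 216, 234, 231, 219]
300 U [322, 322, 321, 331, 314, 337, 364, 364, 275, 147, 137, 132, 140, 143, 126, 149, 170, 202, 199, 285] D [339, 333, 332, 325, 331, 329, 344, 364, 377, 381, 274, 134, 139, 143, 140, 141, 141, 135, 143, 214, 241, 249, 237, 236, 238]
```

Run:
```python
from h import *
T=cam("top");S=cam("side");b=T["im"].astype(int)
W=lambda x,y,z=.19:plane(T,(x,y),z)[:2]
ys=[155,175,195,215];xs=[245,265,285,300]
L=np.array([W(x,y) for x,y in zip((226.2,228,229.4,231.2),ys)]);Li=np.array([W(x,y) for x,y in zip((230.5,232.5,233.8,235.5),ys)])
R=np.array([W(x,y) for x,y in zip((308.7,310.8,312.8,314.7),ys)]);Ri=np.array([W(x,y) for x,y in zip((303.2,306.2,308.1,310.3),ys)])
U=np.array([W(x,y) for x,y in zip(xs,(142.8,141.5,139.7,139.3))]);Ui=np.array([W(x,y) for x,y in zip(xs,(147,145.3,143.8,142.1))])
D=np.array([W(x,y) for x,y in zip(xs,(230.3,228.3,226.4,225.2))]);Di=np.array([W(x,y) for x,y in zip(xs,(226.6,224.6,222.8,221.6))])
angs=[]
for n,p in zip(("L","Li","R","Ri","U","Ui","D","Di"),(L,Li,R,Ri,U,Ui,D,Di)):
    v=cv2.fitLine(p.astype(np.float32),cv2.DIST_L2,0,.01,.01).ravel(); a=np.degrees(np.arctan2(v[1],v[0])); a=(a+45)%90-45;angs.append(a);print(n,a.round(2),p.mean(0).round(4))
a=np.radians(np.mean(angs));ex=np.array([np.cos(a),np.sin(a)]);ey=np.array([-np.sin(a),np.cos(a)])
m=lambda p,e:(p@e).mean()
print("yaw",np.degrees(a));yo=[m(p,ey) for p in(L,Li,R,Ri)];xo=[m(p,ex) for p in(U,Ui,D,Di)];print(np.round(yo,4),np.round(xo,4))
yc=(yo[0]+yo[2])/2;xc=(xo[0]+xo[2])/2;print("c outer",xc*ex+yc*ey,"inner",(xo[1]+xo[3])/2*ex+(yo[1]+yo[3])/2*ey,"size",yo[0]-yo[2],xo[0]-xo[2])
c=xc*ex+yc*ey
for r in(185,195,205,213): print("row",r,b[r,190:222].sum(1).tolist(), [((W(x,r,.1)-c)@ey).round(4) for x in (203,205,207,209,211)])
print("plate rows");
for col in(196,198,200,204): print(col,b[176:190,col].sum(1).tolist(),b[217:234,col].sum(1).tolist())
for r in(182,183,224,225,226): print(r,b[r,188:206].sum(1).tolist())
# where eyes project
for p in((-.05,.156,.077),(.05,.156,.077),(-.053,.184,.077),(-.053,.128,.077)): 
    q=c+p[0]*ex+p[1]*ey;print(p,proj(T,(*q,p[2])).round(1))
```

```text
L 7.11 [0.5603 0.079 ]
Li 7.0 [0.5605 0.0701]
R 6.37 [ 0.5648 -0.09  ]
Ri 7.36 [ 0.5645 -0.0803]
U 5.48 [ 0.6558 -0.0102]
Ui 6.66 [ 0.6478 -0.0104]
D 6.9 [ 0.4752 -0.0152]
Di 6.78 [ 0.4826 -0.015 ]
yaw 6.7070446
[ 0.0131  0.0042 -0.1554 -0.1457] [0.6501 0.6421 0.4702 0.4775]
c outer [ 0.56463619 -0.00526208] inner [ 0.56427071 -0.0048753 ] size 0.16844626416198416 0.17992915846176738
row 185 [325, 332, 333, 324, 289, 208, 58, 74, 56, 51, 63, 62, 67, 125, 129, 220, 362, 368, 283, 87, 125, 162, 144, 143, 141, 139, 128, 133, 129, 149, 163, 165] [np.float64(0.1509), np.float64(0.1464), np.float64(0.1419), np.float64(0.1374), np.float64(0.1329)]
row 195 [334, 329, 333, 329, 327, 331, 329, 337, 329, 321, 314, 320, 320, 320, 327, 325, 322, 381, 348, 233, 64, 73, 108, 212, 291, 298, 328, 322, 335, 334, 324, 323] [np.float64(0.1523), np.float64(0.1479), np.float64(0.1434), np.float64(0.1389), np.float64(0.1344)]
row 205 [336, 337, 335, 336, 339, 336, 344, 331, 335, 324, 330, 325, 327, 317, 320, 326, 330, 354, 403, 313, 125, 74, 81, 119, 203, 292, 299, 329, 336, 338, 333, 327] [np.float64(0.15
[... 898 characters left out ...]
, 253, 209] [320, 320, 335, 332, 299, 243, 209, 164, 91, 125, 259, 264, 232, 222, 226, 297, 338]
182 [352, 344, 351, 348, 334, 193, 154, 152, 141, 134, 135, 122, 125, 105, 106, 113, 150, 247]
183 [356, 351, 347, 352, 340, 288, 122, 74, 79, 74, 86, 77, 80, 73, 90, 94, 161, 224]
224 [326, 329, 332, 319, 332, 328, 327, 317, 208, 186, 183, 175, 170, 170, 171, 168, 164, 156]
225 [314, 326, 336, 324, 314, 324, 313, 304, 231, 148, 121, 105, 112, 106, 100, 97, 91, 85]
226 [324, 333, 329, 331, 332, 330, 330, 313, 294, 249, 166, 67, 93, 64, 84, 111, 125, 136]
(-0.05, 0.156, 0.077) [204.8 222. ]
(0.05, 0.156, 0.077) [202.  179.5]
(-0.053, 0.184, 0.077) [192.6 224.4]
(-0.053, 0.128, 0.077) [217.1 222.2]
```

Call:
carry_out --rows '[0, 0.07, -0.98, 0, 0, 0, 40, 0, 0.07, -0.98, 0, 0, 0, 40, 0, 0, -0.98, 0, 0, 0, 40, 0, 0, -0.6, 0, 0, 0, 40, 0, 0, -0.38, 0, 0, 0, 40, 0, 0, 0, 0, 0, 0, 40]'

```text
time_s: 3.05
tcp_pos: [0.473, 0.3137, 0.0044]
eef_rot: [[-0.988, -0.155, -0.0], [-0.155, 0.988, -0.0], [0.0, -0.0, -1.0]]
contact_force: [0.7, 0.4, -0.2]
gripper_width: 0.0401
finger_force: 0.0
```

Call:
carry_out --rows '[0, 0, 0, 0, 0, 0, 5, 0, 0, 0, 0, 0, 0, 5, 0, 0, 0, 0, 0, 0, 5, 0, 0, 0, 0, 0, 0, 5]' --force 60

```text
time_s: 3.55
tcp_pos: [0.4737, 0.3132, 0.005]
eef_rot: [[-0.988, -0.155, 0.001], [-0.155, 0.988, -0.0], [-0.001, -0.0, -1.0]]
contact_force: [-0.2, -1.5, 2.9]
gripper_width: 0.0099
finger_force: 60.0
```

Call:
carry_out --rows '[0, 0, 0, 0, 0, 0, 30, 0, 0, -0.06, 0, 0, 0, 30, 0, 0, -0.06, 0, 0, 0, 30, 0, 0, 0, 0, 0, 0, 30]' --force 40

```text
time_s: 4.05
tcp_pos: [0.473, 0.3136, 0.0012]
eef_rot: [[-0.988, -0.155, -0.0], [-0.155, 0.988, -0.0], [0.0, -0.0, -1.0]]
contact_force: [-0.5, 0.4, -0.3]
gripper_width: 0.0294
finger_force: 0.0
```

Call:
carry_out --rows '[0, 0, 0, 0, 0, 0, 5, 0, 0, 0, 0, 0, 0, 5, 0, 0, 0, 0, 0, 0, 5, 0, 0, 0, 0, 0, 0, 5]' --force 60

```text
time_s: 4.55
tcp_pos: [0.4733, 0.3135, 0.0016]
eef_rot: [[-0.988, -0.155, 0.0], [-0.155, 0.988, 0.0], [-0.0, 0.0, -1.0]]
contact_force: [-0.7, 0.0, 0.5]
gripper_width: 0.0102
finger_force: 59.9
```

Call:
carry_out --rows '[0, 0, 0.6, 0, 0, 0, 5, 0, 0, 1, 0, 0, -0.012, 5, 0, -0.5, 1, -0.0478, -0.0057, 0, 5, 0, -0.5, 1, -0.0478, -0.0057, 0, 5, 0, -0.5, 1, -0.0478, -0.0057, 0, 5, 0, -0.5, 1, -0.0066, 0.0552, 0, 5, 0, 0, 0.4, -0.0066, 0.0552, 0, 5, 0, 0, 0, 0, 0, 0, 5]'

```text
time_s: 5.55
tcp_pos: [0.4756, 0.2626, 0.1507]
eef_rot: [[-0.934, -0.251, -0.254], [-0.107, 0.875, -0.472], [0.341, -0.414, -0.844]]
contact_force: [-0.5, -0.3, -1.5]
gripper_width: 0.0106
finger_force: 60.0
```

Run:
```python
from h import *
s=ctrl.sense();p=np.array(s["tcp_pos"]);R=np.array(s["eef_rot"]);print(p,R.round(3).tolist(),s["gripper_width"],s["qpos"])
T=cam("top");S=cam("side")
g=p-.0044*R[:,2]; bx=-R[:,0]; tip=g+.1537*bx;bend=g-.0343*bx
print("bar dir",bx.round(3),"tip pred",tip.round(4),"bend",bend.round(4),proj(T,tip).round(1),proj(S,tip).round(1),proj(T,bend).round(1),proj(S,bend).round(1))
out=np.zeros((600,800,3),np.uint8)
def crop(c,q,w,h,s):
    x0,y0=int(q[0]-w/2),int(q[1]-h/2);print("org",x0,y0); return cv2.resize(c["im"][y0:y0+h,x0:x0+w],None,fx=s,fy=s,interpolation=cv2.INTER_CUBIC)
out[:480,:400]=crop(T,proj(T,(tip+g)/2),100,120,4);out[:480,400:800]=crop(S,proj(S,(tip+g)/2),100,120,4)
cv2.imwrite("pics/c3.png",out[:,:,::-1])
```

```text
[0.47555285 0.26261074 0.15071633] [[-0.934, -0.251, -0.254], [-0.107, 0.875, -0.472], [0.341, -0.414, -0.844]] 0.010636168692158072 [-0.82069056  0.54200126  0.1834847   1.41594227  0.13672072  1.70789459
  1.11060978]
bar dir [ 0.934  0.107 -0.341] tip pred [0.6202 0.2811 0.1021] bend [0.4446 0.261  0.1661] [145.5 165.1] [285.4 145.4] [139.1 240.1] [228.7 142. ]
org 93 133
org 213 84
```

View pics/c3.png

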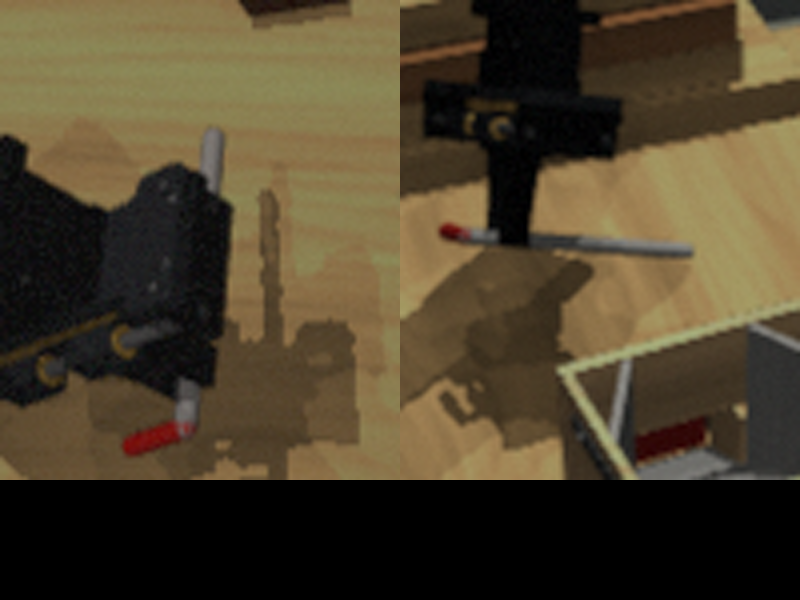

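The tip shows at top pixel (145.6,165.1), against a predicted (145.5,165.1), so the bar is held straight and the kinematics agree with the top camera. In the side view it sits about 1 px low.

Call:
carry_out --rows '[-0.925, -0.3, 0, 0, 0, 0, 5, -0.925, -0.3, 0, 0, 0, 0, 5, -0.925, -0.3, 0, 0, 0, 0, 5, -0.925, -0.3, 0, 0, 0, 0, 5, -0.925, -0.3, 0, 0, 0, 0, 5, -0.925, -0.3, 0, 0, 0, 0, 5, 0, -0.94, 0, 0, 0, 0, 5, 0, -0.94, 0, 0, 0, 0, 5]'

```text
time_s: 6.65
tcp_pos: [0.3335, 0.1711, 0.152]
eef_rot: [[-0.934, -0.256, -0.251], [-0.114, 0.875, -0.471], [0.34, -0.411, -0.846]]
contact_force: [0.0, -0.3, -1.8]
gripper_width: 0.0103
finger_force: 60.0
```

Call:
carry_out --rows '[0, -0.94, -0.5, 0, 0, 0, 5, 0, -0.94, -0.5, 0, 0, 0, 5, 0, 0, -0.5, 0, 0, 0, 5, 0, 0, -0.4, 0, 0, 0, 5, 0, 0, 0, 0, 0, 0, 5]'

```text
time_s: 7.28
tcp_pos: [0.3341, 0.1251, 0.1036]
eef_rot: [[-0.933, -0.256, -0.254], [-0.112, 0.874, -0.472], [0.343, -0.412, -0.844]]
contact_force: [-0.1, 0.4, -1.4]
gripper_width: 0.0104
finger_force: 60.0
```

```bash
cat > bar.py <<'E'
from h import *
s=ctrl.sense();p=np.array(s["tcp_pos"]);R=np.array(s["eef_rot"])
g=p-.0044*R[:,2]; bx=-R[:,0]; tip=g+.1537*bx
a=np.radians(6.8);C=np.array([.5645,-.005,0]);H=np.array([[np.cos(a),-np.sin(a),0],[np.sin(a),np.cos(a),0],[0,0,1]])
h=H.T@(tip-C);hb=H.T@bx
print("tcp",p.round(4),"tip hopper mm",(h*1000).round(1),"grip hopper",(H.T@(g-C)*1000).round(1),"dir",hb.round(3))
print("f",np.array(s["contact_force"]).round(1),"t",s["time_s"],"w",round(s["gripper_width"],4),"q",np.array(s["qpos"]).round(2))
E
python3 bar.py
python3 - <<'E'
from bar import *
T=cam("top");q=proj(T,tip);print("tip px",q)
x0,y0=int(q[0]-60),int(q[1]-60);print(x0,y0)
cv2.imwrite("pics/c4.png",cv2.resize(T["im"][y0:y0+110,x0:x0+140],None,fx=5,fy=5,interpolation=cv2.INTER_CUBIC)[:,:,::-1])
E
```

```text
tcp [0.3341 0.1251 0.1036] tip hopper mm [-67.6 158.5  54.6] grip hopper [-212.   158.4  107.3] dir [ 0.939  0.001 -0.343]
f [-0.1  0.4 -1.4] t 7.275 w 0.0104 q [-0.84  0.21  0.19  1.97  0.19  1.48  1.07]
tcp [0.3341 0.1251 0.1036] tip hopper mm [-67.6 158.5  54.6] grip hopper [-212.   158.4  107.3] dir [ 0.939  0.001 -0.343]
f [-0.1  0.4 -1.4] t 7.275 w 0.0104 q [-0.84  0.21  0.19  1.97  0.19  1.48  1.07]
tip px [205.76727269 230.91297829]
145 170
```

View pics/c4.png

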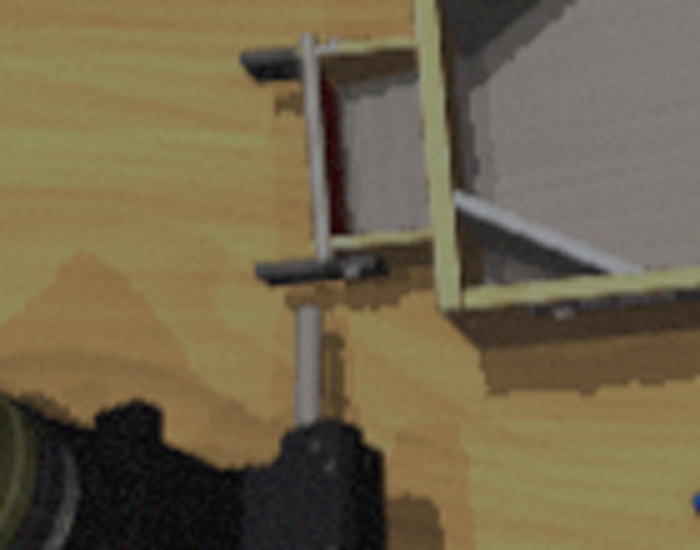

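The tip is at crop (308,308), just outside the near plate, which spans crop (257–385,270). The plate's rounded end lies at y=178, i.e. 156+22, which confirms the hole at y=156; the tip needs about −2.5 mm in y.

```bash
cat > plan.py <<'E'
from bar import *
import sys
from scipy.spatial.transform import Rotation as Ro
# waypoints (d, phi): bar axis passes (-50,156,55) hopper, tip d beyond it
def go(wps,off=(0,0,0)):
    pp=p.copy();phi0=-np.degrees(np.arcsin(bx[2]))
    Rl=Ro.from_rotvec(np.radians(-phi0)*H[:,1]).as_matrix()@R  # level tool
    for d,ph in wps:
        f=np.radians(ph);b=np.array([np.cos(f),0,-np.sin(f)])
        G=C+H@(np.array([-.05,.156,.055])+np.array(off)+(d/1000-.1537)*b)
        Rt=Ro.from_rotvec(f*H[:,1]).as_matrix()@Rl
        tcp=G+.0044*Rt[:,2];dl=(tcp-pp)/.025;w=np.radians(ph-phi0)*H[:,1]/np.pi
        print(d,ph,dl.round(3),w.round(4));pp=tcp;phi0=ph
E
python3 - <<'E'
from plan import *
go([(-18,20),(-3,20),(10,20),(25,20),(40,15),(55,10),(70,5),(85,0),(95,0)])
E
```

```text
tcp [0.3345 0.1252 0.1039] tip hopper mm [-67.2 158.6  55.1] grip hopper [-211.7  158.5  107.7] dir [ 0.94   0.001 -0.342]
f [-0.4 -0.5 -0.8] t 7.325 w 0.0101 q [-0.84  0.21  0.19  1.97  0.19  1.49  1.07]
-18 20 [ 0.024 -0.097  0.243] [ 0. -0. -0.]
-3 20 [ 0.56   0.067 -0.205] [-0.  0.  0.]
10 20 [ 0.485  0.058 -0.178] [-0.  0.  0.]
25 20 [ 0.56   0.067 -0.205] [-0.  0.  0.]
40 15 [ 0.454  0.054 -0.588] [ 0.0033 -0.0276 -0.    ]
55 10 [ 0.515  0.061 -0.495] [ 0.0033 -0.0276 -0.    ]
70 5 [ 0.562  0.067 -0.396] [ 0.0033 -0.0276 -0.    ]
85 0 [ 0.597  0.071 -0.292] [ 0.0033 -0.0276 -0.    ]
95 0 [0.397 0.047 0.   ] [-0.  0.  0.]
```

Call:
carry_out --rows '[0.024, -0.097, 0.243, 0, 0, 0, 5, 0, 0, 0, 0, 0, 0, 5, 0.28, 0.033, -0.1, 0, 0, 0, 5, 0.28, 0.033, -0.1, 0, 0, 0, 5, 0.24, 0.029, -0.09, 0, 0, 0, 5, 0.24, 0.029, -0.09, 0, 0, 0, 5, 0, 0, 0, 0, 0, 0, 5]'

```text
time_s: 8.2
tcp_pos: [0.3614, 0.1252, 0.1004]
eef_rot: [[-0.933, -0.254, -0.254], [-0.11, 0.875, -0.472], [0.342, -0.412, -0.844]]
contact_force: [0.2, 0.0, -1.2]
gripper_width: 0.0103
finger_force: 60.0
```

```bash
python3 bar.py
```

```text
tcp [0.3614 0.1252 0.1004] tip hopper mm [-40.4 155.   51.5] grip hopper [-184.9  155.2  104.1] dir [ 0.94  -0.001 -0.342]
f [ 0.2  0.  -1.2] t 8.2 w 0.0103 q [-0.81  0.26  0.21  1.92  0.2   1.48  1.1 ]
```

Call:
carry_out --rows '[0.28, 0.053, -0.1, 0, 0, 0, 5, 0.28, 0.053, -0.1, 0, 0, 0, 5, 0.227, 0.027, -0.294, 0.0016, -0.0138, 0, 5, 0.227, 0.027, -0.294, 0.0016, -0.0138, 0, 5, 0.258, 0.031, -0.248, 0.0016, -0.0138, 0, 5, 0.258, 0.031, -0.248, 0.0016, -0.0138, 0, 5, 0, 0, 0, 0, 0, 0, 5]'

```text
time_s: 9.07
tcp_pos: [0.3991, 0.1308, 0.0684]
eef_rot: [[-0.978, -0.182, -0.104], [-0.116, 0.883, -0.455], [0.174, -0.432, -0.885]]
contact_force: [0.2, 0.8, -1.2]
gripper_width: 0.0102
finger_force: 60.0
```

Run:
```python
from plan import *
go([(55,10),(70,5),(85,0),(95,0),(127,0)])
```

```text
tcp [0.3991 0.1308 0.0684] tip hopper mm [  3.9 156.3  45.5] grip hopper [-147.4  156.3   72.3] dir [ 0.985 -0.    -0.174]
f [ 0.2  0.8 -1.2] t 9.075 w 0.0102 q [-0.84  0.26  0.21  1.97  0.27  1.31  0.99]
55 10 [ 0.012 -0.013 -0.006] [ 0.     -0.0003 -0.    ]
70 5 [ 0.562  0.067 -0.396] [ 0.0033 -0.0276 -0.    ]
85 0 [ 0.597  0.071 -0.292] [ 0.0033 -0.0276 -0.    ]
95 0 [0.397 0.047 0.   ] [-0.  0.  0.]
127 0 [1.271 0.152 0.   ] [-0.  0.  0.]
```

Call:
carry_out --rows '[0.281, 0.033, -0.198, 0.0016, -0.0138, 0, 5, 0.281, 0.033, -0.198, 0.0016, -0.0138, 0, 5, 0.298, 0.035, -0.146, 0.0016, -0.0138, 0, 5, 0.298, 0.035, -0.146, 0.0016, -0.0138, 0, 5, 0, 0, 0, 0, 0, 0, 5]'

```text
time_s: 9.7
tcp_pos: [0.428, 0.1341, 0.0514]
eef_rot: [[-0.993, -0.106, 0.051], [-0.118, 0.892, -0.437], [0.001, -0.44, -0.898]]
contact_force: [0.2, -0.8, 0.2]
gripper_width: 0.0102
finger_force: 60.0
```

Run:
```python
from plan import *
go([(85,0),(95,0),(127,0)])
T=cam("top");x0,y0=150,160
cv2.imwrite("pics/c5.png",cv2.resize(T["im"][y0:y0+100,x0:x0+100],None,fx=6,fy=6,interpolation=cv2.INTER_CUBIC)[:,:,::-1])
print(proj(T,tip))
```

```text
tcp [0.428  0.1341 0.0514] tip hopper mm [ 34.7 156.1  55.2] grip hopper [-119.   156.2   55.3] dir [ 1.    -0.001 -0.001]
f [ 0.2 -0.8  0.2] t 9.7 w 0.0102 q [-0.88  0.23  0.22  2.03  0.37  1.16  0.84]
85 0 [ 0.014 -0.007 -0.014] [ 0.     -0.0004 -0.    ]
95 0 [0.397 0.047 0.   ] [-0.  0.  0.]
127 0 [1.271 0.152 0.   ] [-0.  0.  0.]
[203.89749939 188.02387233]
```

View pics/c5.png

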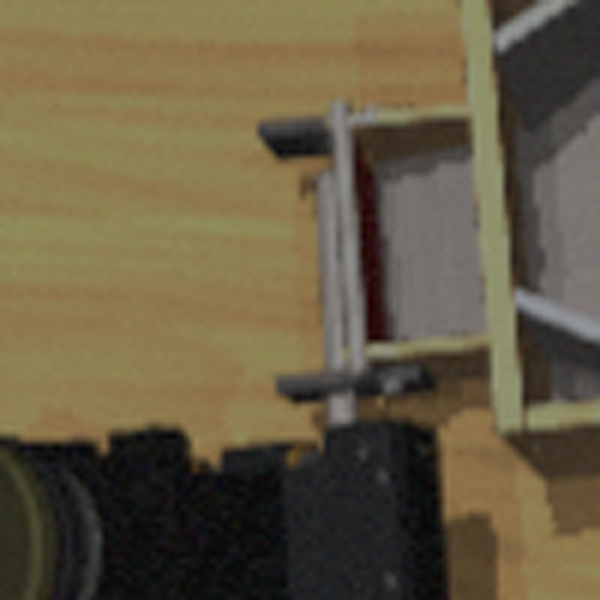

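The bar runs from (340,410) through the near plate up to its tip at (325,175), just short of the far plate at (290,135), and lies in front of the hinge.

Call:
carry_out --rows '[0.28, 0.033, 0, 0, 0, 0, 5, 0.28, 0.033, 0, 0, 0, 0, 5, 0.28, 0.033, 0, 0, 0, 0, 5, 0, 0, 0, 0, 0, 0, 5]'

```text
time_s: 10.25
tcp_pos: [0.45, 0.1366, 0.0514]
eef_rot: [[-0.993, -0.105, 0.052], [-0.117, 0.892, -0.436], [-0.0, -0.439, -0.898]]
contact_force: [-0.7, 0.1, -1.7]
gripper_width: 0.0103
finger_force: 60.0
```

Call:
carry_out --rows '[0.28, 0.033, 0, 0, 0, 0, 5, 0.28, 0.033, 0, 0, 0, 0, 5, 0.28, 0.033, 0, 0, 0, 0, 5, 0, 0, 0, 0, 0, 0, 5]'

```text
time_s: 10.75
tcp_pos: [0.471, 0.1391, 0.0514]
eef_rot: [[-0.993, -0.105, 0.052], [-0.117, 0.892, -0.436], [-0.001, -0.439, -0.898]]
contact_force: [-0.7, 0.5, -1.2]
gripper_width: 0.0101
finger_force: 60.0
```

```bash
python3 bar.py
```

```text
tcp [0.471  0.1391 0.0514] tip hopper mm [ 77.9 155.9  55.5] grip hopper [-75.8 156.1  55.4] dir [ 1.    -0.001  0.001]
f [-0.7  0.5 -1.2] t 10.75 w 0.0101 q [-0.84  0.3   0.24  1.94  0.36  1.16  0.89]
```

Call:
carry_out --rows '[0, 0, -0.14, 0, 0, 0, 5, 0, 0, 0, 0, 0, 0, 25, 0, 0, 0, 0, 0, 0, 45, 0, 0, 0, 0, 0, 0, 45, -0.02, 0.2, 0.4, 0, 0, 0, 45, -0.02, 0.2, 0.4, 0, 0, 0, 45, -0.04, 0.4, 0.8, 0, 0, 0, 45, -0.04, 0.4, 0.8, 0, 0, 0, 45]'

```text
time_s: 11.75
tcp_pos: [0.4674, 0.17, 0.1092]
eef_rot: [[-0.993, -0.106, 0.053], [-0.118, 0.892, -0.436], [-0.001, -0.439, -0.899]]
contact_force: [-0.0, 0.7, -0.2]
gripper_width: 0.0448
finger_force: 0.0
```

Call:
carry_out --rows '[-0.05, 0.436, 0.9, 0, 0, 0, 45, -0.05, 0.436, 0.9, 0, 0, 0, 45, -0.05, 0.436, 0.9, 0, 0, 0, 45, 0, 0, 1, 0.0478, 0.0057, 0, 60, 0, 0, 1, 0.0478, 0.0057, 0, 60, 0, 0, 1, 0.0478, 0.0057, 0, 60, 0, -0.5, 1, 0, 0, 0, 60, 0, -1, 0.5, 0, 0, 0, 60]'

```text
time_s: 12.75
tcp_pos: [0.4639, 0.1646, 0.2906]
eef_rot: [[-0.993, -0.119, 0.003], [-0.119, 0.993, 0.001], [-0.003, 0.001, -1.0]]
contact_force: [0.5, 0.2, -0.0]
gripper_width: 0.0598
finger_force: 0.0
```

Run:
```python
from h import *
s=ctrl.sense();print(s["tcp_pos"],np.array(s["eef_rot"]).round(3).tolist(),s["qpos"].round(2),s["time_s"])
T=cam("top");S=cam("side")
out=np.zeros((600,800,3),np.uint8)
def crop(c,x0,y0,w,h,k): return cv2.resize(c["im"][y0:y0+h,x0:x0+w],None,fx=k,fy=k,interpolation=cv2.INTER_CUBIC)
out[:400,:400]=crop(T,170,150,100,100,4)
out[:480,400:800]=crop(S,200,110,100,120,4)
cv2.imwrite("pics/c6.png",out[:,:,::-1])
# tray handle: darker-red wood vs bench, top & side
for n,c,b in(("top",T,(424,215,462,240)),("side",S,(312,352,345,390))):
    x0,y0,x1,y1=b;lab=cv2.cvtColor(c["im"],cv2.COLOR_RGB2LAB)[y0:y1,x0:x1]
    a=lab[...,1]; th,m=cv2.threshold(a,0,255,cv2.THRESH_BINARY+cv2.THRESH_OTSU)
    k,l,st,ce=cv2.connectedComponentsWithStats(m);i=1+np.argmax(st[1:,4]);ys,xs=np.nonzero(l==i)
    q=np.c_[xs+x0,ys+y0].astype(np.float32);print(n,th,len(q),q.mean(0).round(1),cv2.boxPoints(cv2.minAreaRect(q)).round(1).tolist())
```

```text
[0.46391169 0.16457939 0.29060522] [[-0.993, -0.119, 0.003], [-0.119, 0.993, 0.001], [-0.003, 0.001, -1.0]] [-0.72 -0.06  0.31  1.74  0.02  1.46  1.28] 12.75
top 135.0 318 [439.2 228.1] [[422.20001220703125, 229.10000610351562], [424.70001220703125, 219.1999969482422], [456.70001220703125, 227.1999969482422], [454.20001220703125, 237.10000610351562]]
side 136.0 306 [326.4 365.6] [[319.29998779296875, 352.1000061035156], [330.20001220703125, 350.70001220703125], [333.70001220703125, 378.8999938964844], [322.79998779296875, 380.29998779296875]]
```

View pics/c6.png

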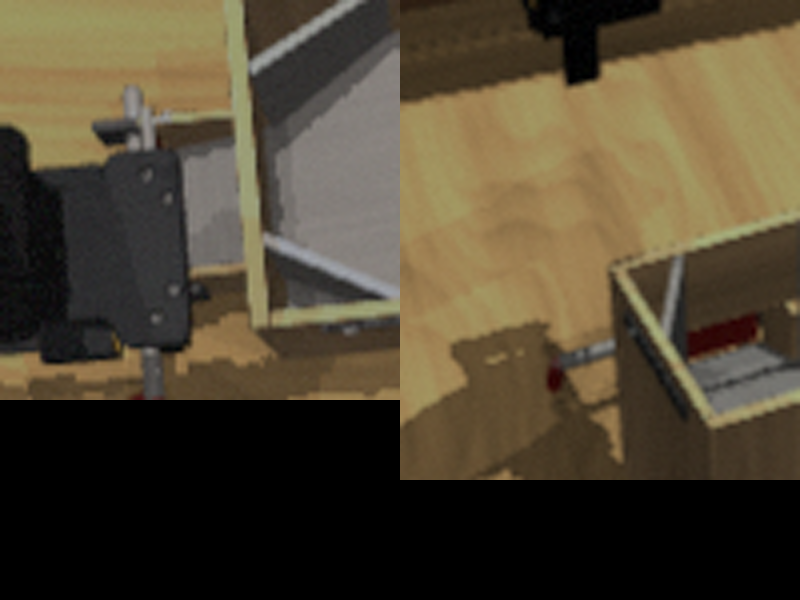

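The bar's tip sticks out beyond the far plate at (132,90), and the side view shows its red leg hanging down at (555,375). The bar is locked, so the tray is next.

Call:
carry_out --rows '[0.084, -1, 0, 0, 0, -0.055, 60, 0.084, -1, 0, 0, 0, -0.055, 60, 0.084, -1, 0, 0, 0, -0.055, 60, 0.084, -1, 0, 0, 0, -0.055, 60, 0.084, -1, 0, 0, 0, -0.055, 60, 0.084, -1, 0, 0, 0, -0.055, 60, 0.084, -1, 0, 0, 0, -0.055, 60, 0.084, -1, 0, 0, 0, -0.055, 60]'

```text
time_s: 13.85
tcp_pos: [0.4804, -0.0352, 0.2878]
eef_rot: [[-0.298, 0.955, -0.001], [0.955, 0.298, 0.0], [0.001, -0.001, -1.0]]
contact_force: [-0.1, -0.4, 0.2]
gripper_width: 0.0597
finger_force: 0.0
```

Call:
carry_out --rows '[0.084, -1, 0, 0, 0, -0.055, 60, 0.084, -1, 0, 0, 0, -0.055, 60, 0.084, -1, 0, 0, 0, -0.055, 60, 0.084, -1, 0, 0.0544, -0.0115, 0, 60, 0.084, -1, 0, 0.0544, -0.0115, 0, 60, 0.084, -1, 0, 0.0544, -0.0115, 0, 60, 0.084, -1, 0, 0, 0, 0, 60, 0.084, -1, 0, 0, 0, 0, 60]'

```text
time_s: 14.85
tcp_pos: [0.4975, -0.2361, 0.2869]
eef_rot: [[0.184, 0.978, 0.101], [0.846, -0.209, 0.491], [0.501, -0.005, -0.866]]
contact_force: [0.4, 0.8, 0.6]
gripper_width: 0.0599
finger_force: 0.0
```

Call:
carry_out --rows '[0.084, -1, -0.9, 0, 0, 0, 60, 0.084, -1, -0.9, 0, 0, 0, 60, 0.084, -1, -0.9, 0, 0, 0, 60, 0.084, -1, -0.9, 0, 0, 0, 60, 0, -1, -0.9, 0, 0, 0, 60, 0, -1, -0.9, 0, 0, 0, 60, 0, -0.3, 0, 0, 0, 0, 60, 0, 0, 0, 0, 0, 0, 60]'

```text
time_s: 15.85
tcp_pos: [0.5061, -0.3928, 0.1532]
eef_rot: [[0.182, 0.978, 0.102], [0.846, -0.209, 0.49], [0.501, -0.003, -0.866]]
contact_force: [0.3, -0.2, 0.8]
gripper_width: 0.0599
finger_force: 0.0
```

```bash
cat > tr.py <<'E'
from h import *
s=ctrl.sense();p=np.array(s["tcp_pos"]);R=np.array(s["eef_rot"])
print("tcp",p.round(4),R.round(3).tolist(),"q",np.array(s["qpos"]).round(2),"f",np.array(s["contact_force"]).round(1),"w",round(s["gripper_width"],4),"t",s["time_s"])
E
python3 - <<'E'
from tr import *
T=cam("top");S=cam("side")
# values from the earlier clear view: handle end midpoints and tray corners (top crop/side)
print("handle end",tri(T,(455.5,232.2),S,(328.2,379.6)),"top z.03",plane(T,(455.5,232.2),.035))
for a,z in(((422.2,229.1),.041),((424.7,219.2),.041),((456.7,227.2),.041),((454.2,237.1),.041)): print(plane(T,a,z).round(4))
cs=lambda x,y:((x-400+.5)/3-.5+285,(y-400+.5)/3-.5+285)
tt=lambda x,y:((x+.5)/3-.5+340,(y-350+.5)/3-.5+180)
for n,a,b in(("backA",(263,415),(591,573)),("backB",(235,549),(441,580))): print(n,tri(T,tt(*a),S,cs(*b)))
im=T["im"][180:260,330:470];print(330,180)
im2=S["im"][290:400,280:360]
o=np.zeros((600,800,3),np.uint8);o[:320,:560]=cv2.resize(im,None,fx=4,fy=4,interpolation=cv2.INTER_CUBIC);o[270:600,560:800]=cv2.resize(im2,None,fx=3,fy=3)
cv2.imwrite("pics/c7.png",o[:,:,::-1])
E
```

```text
tcp [ 0.5061 -0.3928  0.1532] [[0.182, 0.978, 0.102], [0.846, -0.209, 0.49], [0.501, -0.003, -0.866]] q [ 0.34  0.7   0.8   1.35 -0.8   1.73  0.96] f [ 0.3 -0.2  0.8] w 0.0599 t 15.85
handle end (array([ 0.49445096, -0.4464907 ,  0.03348775]), np.float64(0.0015698805806478133)) top z.03 [ 0.49349335 -0.4456823   0.035     ]
[ 0.4981 -0.3648  0.041 ]
[ 0.5219 -0.3714  0.041 ]
[ 0.5048 -0.4464  0.041 ]
[ 0.4811 -0.4396  0.041 ]
backA (array([ 0.56587097, -0.37962886,  0.03912887]), np.float64(0.000765061671883954))
backB (array([ 0.45876882, -0.35424748,  0.0403213 ]), np.float64(0.0017713541223365068))
330 180
```

View pics/c7.png

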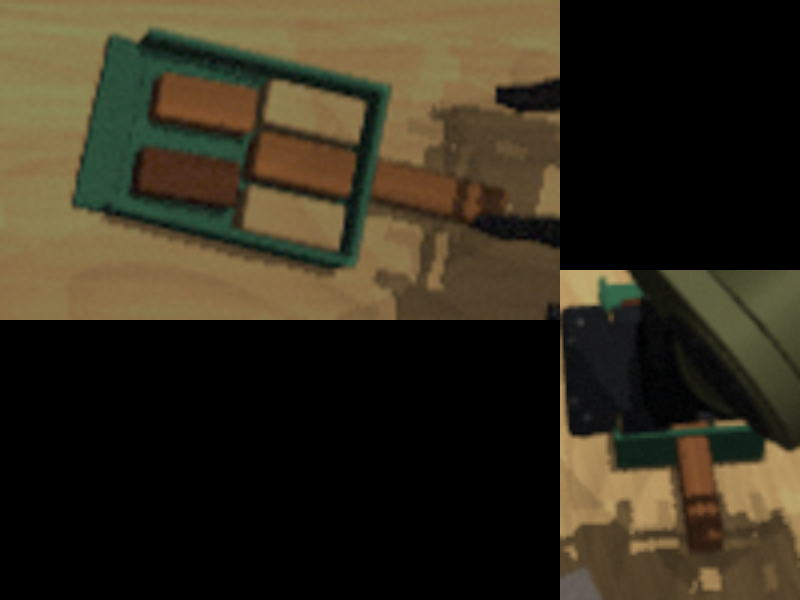

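The tray is still as found. The handle end triangulates to (0.4945, −0.4465, 0.033) and the back rim to z≈0.040, both as predicted, so I can descend and pinch.

Call:
carry_out --rows '[0, 0, -1, 0, 0, 0, 60, 0, 0, -1, 0, 0, 0, 60, 0, 0, -1, 0, 0, 0, 60, 0, 0, -1, 0, 0, 0, 60, 0, 0, -1, 0, 0, 0, 60, 0, 0, -0.6, 0, 0, 0, 60, 0, 0, 0, 0, 0, 0, 60]'

```text
time_s: 16.82
tcp_pos: [0.505, -0.3926, 0.0114]
eef_rot: [[0.184, 0.978, 0.101], [0.845, -0.209, 0.491], [0.502, -0.005, -0.865]]
contact_force: [0.1, -0.3, 1.0]
gripper_width: 0.0599
finger_force: 0.0
```

Call:
carry_out --rows '[0, 0, 0, 0, 0, 0, 40, 0, 0, 0, 0, 0, 0, 20, 0, 0, 0, 0, 0, 0, 10, 0, 0, 0, 0, 0, 0, 10, 0, 0, 0, 0, 0, 0, 10]' --force 60

```text
time_s: 17.45
tcp_pos: [0.5059, -0.3932, 0.0132]
eef_rot: [[0.182, 0.978, 0.103], [0.846, -0.209, 0.49], [0.5, -0.002, -0.866]]
contact_force: [0.2, -0.3, 1.4]
gripper_width: 0.0233
finger_force: 59.9
```

```bash
python3 tr.py
```

```text
tcp [ 0.5059 -0.3932  0.0132] [[0.182, 0.978, 0.103], [0.846, -0.209, 0.49], [0.5, -0.002, -0.866]] q [ 0.37  0.84  0.74  1.44 -0.87  1.55  1.08] f [ 0.2 -0.3  1.4] w 0.0233 t 17.45
```

Call:
carry_out --rows '[0, 0, 0.1, 0.0109, -0.0023, 0, 10, 0, 0, 0.2, 0.0109, -0.0023, 0, 10, 0, 0, 0.3, 0.0109, -0.0023, 0, 10, 0, 0, 0.4, 0, 0, 0, 10, 0, 0, 0.4, 0, 0, 0, 10, 0, 0, 0.3, 0, 0, 0, 10, 0, 0, 0.1, 0, 0, 0, 10, 0, 0, 0, 0, 0, 0, 10]'

```text
time_s: 18.45
tcp_pos: [0.5058, -0.393, 0.0581]
eef_rot: [[0.17, 0.978, 0.121], [0.791, -0.209, 0.576], [0.588, -0.003, -0.809]]
contact_force: [-0.5, -0.2, -4.4]
gripper_width: 0.0235
finger_force: 59.9
```

```bash
cat > tilt.py <<'E'
from tr import *
T=cam("top");S=cam("side")
# tray rim corners at back/lip measured by green mask in the top view; report quad
h,sa,v=[T["hsv"][...,i].astype(int) for i in range(3)]
m=((h>60)&(h<95)&(sa>100)&(v>25)).astype(np.uint8)
n,l,st,ce=cv2.connectedComponentsWithStats(m);i=1+np.argmax(st[1:,4]);ys,xs=np.nonzero(l==i);q=np.c_[xs,ys].astype(np.float32)
bx_=cv2.boxPoints(cv2.minAreaRect(q));print("green box",len(q),bx_.round(1).tolist())
# predicted lip mid from the tool pose: grasp frame
ty=np.array([.2063,.9785,0]);
g=p-.019*R[:,2]; al=np.radians(30)
# tray axes seen from tool: tray y = cos30*toolx' ...
tyw=np.cos(al)*R[:,0]+np.sin(al)*R[:,2]; tzw=-np.cos(al)*R[:,2]+np.sin(al)*R[:,0]
print("tray y dir",tyw.round(3),"tray z",tzw.round(3))
lip=g+.2015*tyw+(.009-.0297)*tzw; print("lip pred",lip.round(4),proj(T,lip).round(1),proj(S,lip).round(1))
E
python3 - <<'E'
from tilt import *
o=np.zeros((600,800,3),np.uint8)
o[:360,:480]=cv2.resize(T["im"][165:255,330:450],None,fx=4,fy=4,interpolation=cv2.INTER_CUBIC);o[240:600,480:800]=cv2.resize(S["im"][260:350,280:360],None,fx=4,fy=4,interpolation=cv2.INTER_CUBIC)
cv2.imwrite("pics/c8.png",o[:,:,::-1])
E
```

```text
tcp [ 0.5058 -0.393   0.0581] [[0.17, 0.978, 0.121], [0.791, -0.209, 0.576], [0.588, -0.003, -0.809]] q [ 0.44  0.84  0.72  1.37 -0.88  1.69  1.06] f [-0.5 -0.2 -4.4] w 0.0235 t 18.45
green box 1232 [[351.29998779296875, 227.5], [363.8999938964844, 179.60000610351562], [437.79998779296875, 199.1999969482422], [425.20001220703125, 247.10000610351562]]
tray y dir [0.208 0.973 0.105] tray z [-0.019 -0.103  0.994]
lip pred [ 0.5457 -0.2058  0.0741] [357.5 205.1] [314.  275.1]
```

View pics/c8.png

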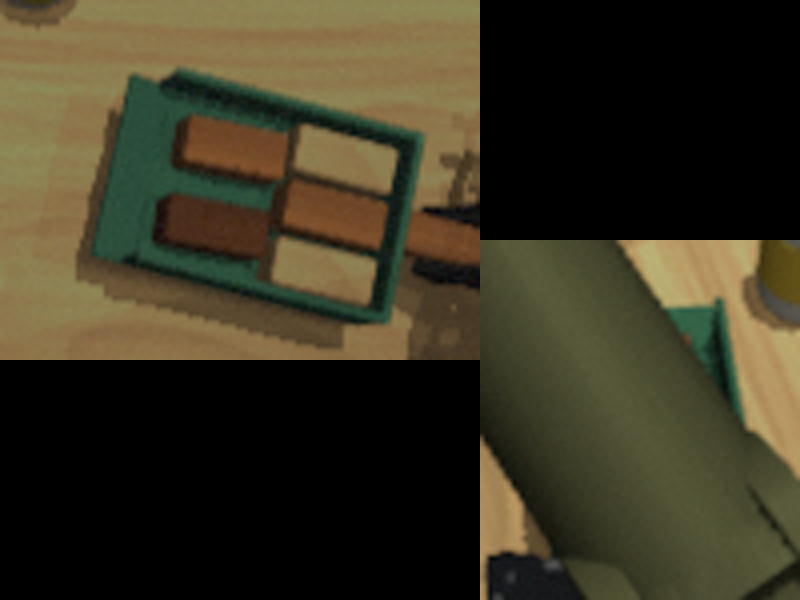

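The lip's middle is at top pixel (357.9,206.6), against a predicted (357.5,205.1). So the tray is held without droop, about 6° lip-up, with all five blocks in it.

```bash
cat > pour.py <<'E'
from tr import *
from scipy.spatial.transform import Rotation as Ro
a=np.radians(6.8);C=np.array([.5645,-.005,0]);H=np.array([[np.cos(a),-np.sin(a),0],[np.sin(a),np.cos(a),0],[0,0,1]])
al=np.radians(30)
M=np.array([[0,np.cos(al),np.sin(al)],[1,0,0],[0,np.sin(al),-np.cos(al)]]) # tray axes in tool frame (cols x,y,z)
Rt=R@M; LIP=np.array([0,.2015,.009-.0297])
lip=p-.019*R[:,2]+Rt@LIP
print("tray yaw",np.degrees(np.arctan2(Rt[1,1],Rt[0,1])).round(2),"tilt(lip up)",np.degrees(np.arcsin(Rt[2,1])).round(2),"roll",np.degrees(np.arcsin(Rt[2,0])).round(2),"lip w",lip.round(4),"lip hopper",(H.T@(lip-C)*1000).round(1))
def pose(lp,yaw,tilt):
    """lip pos world, tray y-direction angle deg, tilt lip-up deg"""
    Rq=Ro.from_euler('ZX',[yaw-90,tilt],degrees=True).as_matrix(); Rtool=Rq@M.T
    return lp-Rq@LIP+.019*Rtool[:,2],Rtool
def rows(ws):
    pp,RR=p,R
    for lp,yaw,tilt,n in ws:
        q,Rn=pose(np.array(lp),yaw,tilt); w=Ro.from_matrix(Rn@RR.T).as_rotvec()/np.pi/n; d=(q-pp)/.025/n
        print(n,"x",np.r_[d,w].round(4).tolist());pp,RR=q,Rn
hp=lambda x,y,z:C+H@(np.array([x,y,z])/1000)
E
python3 - <<'E'
from pour import *
P=hp(0,-55,222);print(P)
rows([(lip+[0,0,.165],77.9,6,8),((lip+[0,0,.165])*[.6,.6,.6]+P*[.4,.4,.4],96.8,6,8),(P,96.8,4,8)])
rows([(P,96.8,4,1)]+[(hp(0,-55,222-abs(t)*.3),96.8,t,1) for t in (-4,-10,-20,-30,-40,-50,-60)])
E
```

```text
tcp [ 0.5056 -0.3929  0.0576] [[0.171, 0.978, 0.12], [0.79, -0.209, 0.576], [0.589, -0.003, -0.808]] q [ 0.44  0.84  0.72  1.37 -0.88  1.69  1.06] f [ 0.4 -0.8 -4.5] w 0.0234 t 18.55
tray yaw 77.92 tilt(lip up) 6.06 roll -0.2 lip w [ 0.5456 -0.2057  0.0737] lip hopper [ -42.5 -197.1   73.7]
[ 0.57101222 -0.0596131   0.222     ]
8 x [-0.0005, 0.0, 0.826, -0.0001, -0.0001, -0.0]
8 x [0.3647, 0.2777, -0.0334, -0.0, -0.0, 0.0131]
8 x [0.0765, 0.4362, -0.0166, -0.0014, -0.0002, -0.0]
1 x [3.5263, 5.7109, 6.2084, -0.0115, -0.0006, 0.1048]
1 x [-0.0028, 0.0235, 1.0235, -0.0441, -0.0053, 0.0]
1 x [-0.0137, 0.1148, 0.7237, -0.0331, -0.0039, -0.0]
1 x [-0.0444, 0.3724, 1.1654, -0.0552, -0.0066, 0.0]
1 x [-0.0702, 0.5884, 1.0808, -0.0552, -0.0066, -0.0]
1 x [-0.0938, 0.7865, 0.9596, -0.0552, -0.0066, -0.0]
1 x [-0.1146, 0.9607, 0.8057, -0.0552, -0.0066, -0.0]
1 x [-0.1319, 1.1058, 0.6236, -0.0552, -0.0066, 0.0]
```

Call:
carry_out --rows '[0, 0, 0.3, 0, 0, 0, 10, 0, 0, 0.7, 0, 0, 0, 10, 0, 0, 1, 0, 0, 0, 10, 0, 0, 1, 0, 0, 0, 10, 0, 0, 1, 0, 0, 0, 10, 0, 0, 1, 0, 0, 0, 10, 0, 0, 0.9, 0, 0, 0, 10, 0, 0, 0.7, 0, 0, 0, 10]'

```text
time_s: 19.55
tcp_pos: [0.5056, -0.3933, 0.2246]
eef_rot: [[0.17, 0.978, 0.121], [0.791, -0.209, 0.576], [0.588, -0.002, -0.809]]
contact_force: [0.3, -0.3, -4.5]
gripper_width: 0.0239
finger_force: 59.9
```

Call:
carry_out --rows '[0.2, 0.1, 0, 0, 0, 0.0131, 10, 0.4, 0.25, 0, 0, 0, 0.0131, 10, 0.45, 0.3, 0, 0, 0, 0.0131, 10, 0.45, 0.33, 0, 0, 0, 0.0131, 10, 0.45, 0.33, 0, 0, 0, 0.0131, 10, 0.45, 0.33, 0, 0, 0, 0.0131, 10, 0.35, 0.3, 0, 0, 0, 0.0131, 10, 0.17, 0.28, 0, 0, 0, 0.0131, 10]'

```text
time_s: 20.55
tcp_pos: [0.5792, -0.337, 0.2227]
eef_rot: [[-0.097, 0.993, -0.074], [0.803, 0.122, 0.584], [0.589, -0.003, -0.808]]
contact_force: [-0.9, 0.0, -4.0]
gripper_width: 0.0232
finger_force: 59.9
```

Run:
```python
from pour import *
P=hp(0,-55,222)
rows([(P,96.8,4,8)])
T=cam("top");q=proj(T,lip);print("lip px",q.round(1))
h,sa,v=[T["hsv"][...,i].astype(int) for i in range(3)]
m=((h>60)&(h<95)&(sa>100)&(v>25)).astype(np.uint8)
n,l,st,ce=cv2.connectedComponentsWithStats(m);i=1+np.argmax(st[1:,4]);ys,xs=np.nonzero(l==i);c=np.c_[xs,ys].astype(np.float32)
print("green",len(c),cv2.boxPoints(cv2.minAreaRect(c)).round(1).tolist(),"lip side pixels min col",xs.min())
```

```text
tcp [ 0.5792 -0.337   0.2227] [[-0.097, 0.993, -0.074], [0.803, 0.122, 0.584], [0.589, -0.003, -0.808]] q [ 0.38  0.8   0.66  1.01 -0.79  2.    0.99] f [-0.9  0.  -4. ] w 0.0232 t 20.55
tray yaw 96.97 tilt(lip up) 6.05 roll -0.18 lip w [ 0.5559 -0.147   0.2387] lip hopper [ -25.3 -140.   238.7]
8 x [0.0728, 0.4346, -0.0494, -0.0014, -0.0003, -0.0001]
lip px [343.6 184.6]
green 1974 [[340.29998779296875, 153.0], [432.20001220703125, 146.39999389648438], [436.3999938964844, 206.0], [344.5, 212.60000610351562]] lip side pixels min col 341
```

Call:
carry_out --rows '[0.07, 0.35, -0.05, -0.0015, 0, 0, 10, 0.07, 0.45, -0.05, -0.0015, 0, 0, 10, 0.07, 0.5, -0.05, -0.0015, 0, 0, 10, 0.07, 0.5, -0.05, -0.0015, 0, 0, 10, 0.07, 0.5, -0.05, -0.0015, 0, 0, 10, 0.08, 0.5, -0.05, -0.0015, 0, 0, 10, 0.08, 0.4, -0.05, -0.0015, 0, 0, 10, 0.07, 0.28, -0.05, -0.0015, 0, 0, 10]'

```text
time_s: 21.6
tcp_pos: [0.5933, -0.2498, 0.2129]
eef_rot: [[-0.094, 0.993, -0.072], [0.825, 0.119, 0.553], [0.558, -0.007, -0.83]]
contact_force: [-0.2, -0.5, -4.8]
gripper_width: 0.0236
finger_force: 59.9
```

Run:
```python
from pour import *
L=lambda t:hp(0,-55,222-max(-t,0)*.4)
rows([(L(t),96.8,t,n) for t,n in ((-6,2),(-12,2),(-18,4),(-24,4),(-30,4),(-40,4),(-50,4),(-62,4))])
```

```text
tcp [ 0.5933 -0.2498  0.2129] [[-0.094, 0.993, -0.072], [0.825, 0.119, 0.553], [0.558, -0.007, -0.83]] q [ 0.2   0.69  0.67  1.21 -0.75  1.87  0.93] f [-0.2 -0.5 -4.8] w 0.0236 t 21.6
tray yaw 96.79 tilt(lip up) 3.89 roll -0.43 lip w [ 0.5706 -0.0593  0.2217] lip hopper [ -0.4 -54.6 221.7]
2 x [0.0057, 0.0204, 0.6206, -0.0272, -0.0044, 0.0001]
2 x [-0.0085, 0.0712, 0.3476, -0.0165, -0.002, -0.0]
4 x [-0.0067, 0.0559, 0.169, -0.0083, -0.001, 0.0]
4 x [-0.009, 0.0756, 0.162, -0.0083, -0.001, 0.0]
4 x [-0.0113, 0.0945, 0.153, -0.0083, -0.001, -0.0]
4 x [-0.0234, 0.1966, 0.2299, -0.0138, -0.0016, -0.0]
4 x [-0.0286, 0.2402, 0.1914, -0.0138, -0.0016, -0.0]
4 x [-0.04, 0.3354, 0.1691, -0.0165, -0.002, -0.0]
```

Call:
carry_out --rows '[0.006, 0.02, 0.62, -0.0272, -0.0044, 0, 10, 0.006, 0.02, 0.62, -0.0272, -0.0044, 0, 10, -0.009, 0.071, 0.348, -0.0165, -0.002, 0, 10, -0.009, 0.071, 0.348, -0.0165, -0.002, 0, 10, -0.007, 0.056, 0.169, -0.0083, -0.001, 0, 10, -0.007, 0.056, 0.169, -0.0083, -0.001, 0, 10, -0.007, 0.056, 0.169, -0.0083, -0.001, 0, 10, -0.007, 0.056, 0.169, -0.0083, -0.001, 0, 10]'

```text
time_s: 22.6
tcp_pos: [0.592, -0.2406, 0.2781]
eef_rot: [[-0.114, 0.993, -0.025], [0.972, 0.117, 0.205], [0.207, -0.0, -0.978]]
contact_force: [0.1, -0.5, -3.9]
gripper_width: 0.0232
finger_force: 59.9
```

Call:
carry_out --rows '[-0.009, 0.076, 0.162, -0.0083, -0.001, 0, 10, -0.009, 0.076, 0.162, -0.0083, -0.001, 0, 10, -0.009, 0.076, 0.162, -0.0083, -0.001, 0, 10, -0.009, 0.076, 0.162, -0.0083, -0.001, 0, 10, -0.011, 0.095, 0.153, -0.0083, -0.001, 0, 10, -0.011, 0.095, 0.153, -0.0083, -0.001, 0, 10, -0.011, 0.095, 0.153, -0.0083, -0.001, 0, 10, -0.011, 0.095, 0.153, -0.0083, -0.001, 0, 10]'

```text
time_s: 23.6
tcp_pos: [0.5902, -0.2231, 0.3099]
eef_rot: [[-0.118, 0.993, 0.001], [0.993, 0.118, -0.002], [-0.002, 0.001, -1.0]]
contact_force: [0.2, 0.0, -3.1]
gripper_width: 0.0235
finger_force: 60.0
```

Call:
carry_out --rows '[-0.023, 0.197, 0.23, -0.0138, -0.0016, 0, 10, -0.023, 0.197, 0.23, -0.0138, -0.0016, 0, 10, -0.023, 0.197, 0.23, -0.0138, -0.0016, 0, 10, -0.023, 0.197, 0.23, -0.0138, -0.0016, 0, 10, -0.029, 0.24, 0.191, -0.0138, -0.0016, 0, 10, -0.029, 0.24, 0.191, -0.0138, -0.0016, 0, 10, -0.029, 0.24, 0.191, -0.0138, -0.0016, 0, 10, -0.029, 0.24, 0.191, -0.0138, -0.0016, 0, 10]'

```text
time_s: 24.6
tcp_pos: [0.5848, -0.1791, 0.352]
eef_rot: [[-0.11, 0.993, 0.041], [0.933, 0.118, -0.341], [-0.344, 0.0, -0.939]]
contact_force: [0.0, -0.2, -3.7]
gripper_width: 0.0237
finger_force: 60.0
```

Run:
```python
from pour import *
rows([(hp(0,-55,200),96.8,-62,4)])
```

```text
tcp [ 0.5848 -0.1791  0.352 ] [[-0.11, 0.993, 0.041], [0.933, 0.118, -0.341], [-0.344, 0.0, -0.939]] q [-0.69  0.15  0.84  1.5   0.23  1.45  0.24] f [ 0.  -0.2 -3.7] w 0.0237 t 24.6
tray yaw 96.72 tilt(lip up) -50.1 roll 0.03 lip w [ 0.5708 -0.0601  0.202 ] lip hopper [-2.00e-01 -5.54e+01  2.02e+02]
4 x [-0.0361, 0.3375, 0.1952, -0.0164, -0.0019, 0.0001]
```

Call:
carry_out --rows '[-0.036, 0.338, 0.195, -0.0164, -0.0019, 0, 10, -0.036, 0.338, 0.195, -0.0164, -0.0019, 0, 10, -0.036, 0.338, 0.195, -0.0164, -0.0019, 0, 10, -0.036, 0.338, 0.195, -0.0164, -0.0019, 0, 10, 0, 0, 0, 0, 0, 0, 10, 0, 0, 0, 0, 0, 0, 10, 0, 0, 0, 0, 0, 0, 10, 0, 0, 0, 0, 0, 0, 10]'

```text
time_s: 25.6
tcp_pos: [0.5812, -0.1469, 0.3714]
eef_rot: [[-0.099, 0.993, 0.061], [0.843, 0.116, -0.525], [-0.529, -0.0, -0.849]]
contact_force: [-0.0, -0.6, -2.4]
gripper_width: 0.0233
finger_force: 60.0
```

Run:
```python
from pour import *
f=[]
for i in range(6):
    T=cam("top");f.append(ctrl.sense()["contact_force"])
print(np.mean(f,0).round(2),np.std(f,0).round(2))
S=cam("side")
def blobs(c,box,nm):
    x0,y0,x1,y1=box;im=c["im"][y0:y1,x0:x1];print(nm)
    hs=c["hsv"][y0:y1,x0:x1].astype(int)
    z=hs[::4,::4];  # coarse class map: G green, R red-brown, Y light wood, . grey, # dark
    for r in z: print("".join("#" if v<45 else "G" if 50<h<95 and s>90 else "." if s<70 else "R" if h<13 and s>110 else "Y" for h,s,v in r))
blobs(T,(225,130,345,235),"top hopper")
blobs(S,(245,150,355,300),"side hopper")
```

```text
tcp [ 0.5812 -0.1469  0.3714] [[-0.099, 0.993, 0.061], [0.843, 0.116, -0.525], [-0.529, -0.0, -0.849]] q [-0.84  0.11  0.78  1.55  0.48  1.49  0.02] f [-0.  -0.6 -2.4] w 0.0233 t 25.6
tray yaw 96.7 tilt(lip up) -61.92 roll -0.02 lip w [ 0.5711 -0.0608  0.2   ] lip hopper [-1.00e-01 -5.62e+01  2.00e+02]
[-0.01 -0.08 -3.28] [0.29 0.19 0.43]
top hopper
YYYYYYYYYY####Y#YYYYYYY#.#####
YYYYYYYYY#########YYYY########
YYYYYYYYYYY########YY#########
YYYYY#YYYYYY.####YY###########
YYYYYY.YY..YYYY###############
YYYYYYYY...YYYY###############
YYYYYY.....YYYY###############
YYYYYY.........###############
YYYYYY..........##############
YYYYYY.YYY......##############
YYYYYYYYYYY.......GG#########.
YYYYYYYYYYY........#GG########
YYYYYYYYYY.........#G#Y#######
YYYYYYYYY.RYR......G#G#######.
YYYYYYY.YYYYY......#######..#.
YYYYYY.YRYYYYY.....GG###.##.#.
YYYYYYYYYYYR.......#Y###.#.###
YYYYYYYYYRY........#G##...#.##
YYYYYY.YY.........G###.#...##Y
YYYYYYYYYY.........Y.YY#YYYYYY
YYYYYY#YYY...........YYYYYYYYY
YYYYYYYYY............YYYYYYYYY
YYYYYY#..............YYYYYYYYY
YYYYYY...........YYYYYYYYYYYYY
YYYY
[... 502 characters left out ...]
YYYY
YYYYY#YYYYY###YYYYYYYYYYYYYY
YYYYYY#YYYYYYYYYYYYYYYYYYYYY
YYYYYYYYYYYYYYYYYYYYYYYYYYYY
YYYYYYYYYYYYYYYYYYYYYYYYYYYY
YYYYYYYYYYYYYYYYYYYYYYYYYYYY
YYYYYYYYYYYYYYYYYYYYYYYYYYYY
YYYYYYYYYYYYYYYYYYYYYYYYYYYY
YYYYYYYYYYYYYYYYYYYYYYYYYYYY
YYYYYYYYYYYYYYYYYYYYYYYYYYYY
YYYYYYYYYYYYYYYYYYYYYYYYYYYY
YYYYYYYYYYYYYYYYYYYYYYYYYYY.
YYYYYYYYYYYYYYYYYYYYYYYYYYY.
YYYYYYYYYYYYYYYYYYYYYYYYYYY.
YYYYYYYYYYYYYYYYYYYYYYYYYYYY
YY.YYYYYYYYYYYYYYYYYYYYYYYYY
YYYYYYYYYYYYYYYYYYYYYYYYYYYY
YYYYYYYYYYYYYYYYYYYYYYYYYYYY
.YYYYYYYYYYYYYYYYYYYYYYYYYY.
YYYYYYYYYYYYYYYYYYYYYYYYYYYY
YYYYYYYYYYYYYYYYYYYYYYYYYYYY
YYYYYYYYYYYYYYYYYYYYYYYYYYYY
YYYYYYYYYYYYYYYYYYYYYYYYYYYY
RYYYYYYYYYYYYYYYYYYYYYYYYYYY
RRYYYYYYYYYYYYYYYYYYYYYYYYYY
```

Call:
carry_out --rows '[-0.04, 0.36, 0.12, -0.0222, -0.0026, 0, 10, -0.04, 0.36, 0.08, -0.0222, -0.0026, 0, 10, 0, 0, 0.4, 0, 0, 0, 10, 0, 0, -0.4, 0, 0, 0, 10, 0, 0, 0.4, 0, 0, 0, 10, 0, 0, -0.4, 0, 0, 0, 10, 0, 0, 0, 0, 0, 0, 10]'

```text
time_s: 26.82
tcp_pos: [0.5789, -0.1282, 0.3753]
eef_rot: [[-0.091, 0.993, 0.073], [0.761, 0.117, -0.638], [-0.642, -0.002, -0.767]]
contact_force: [0.8, -0.1, -3.4]
gripper_width: 0.0236
finger_force: 59.9
```

Run:
```python
from pour import *
f=[]
for i in range(10):
    T=cam("top");f.append(ctrl.sense()["contact_force"])
print(np.mean(f,0).round(2),np.std(f,0).round(2))
rows([(hp(0,-65,225),96.8,-45,4),(hp(0,-90,240),96.8,0,6)])
```

```text
tcp [ 0.5789 -0.1282  0.3753] [[-0.091, 0.993, 0.073], [0.761, 0.117, -0.638], [-0.642, -0.002, -0.767]] q [-0.92  0.12  0.75  1.59  0.61  1.52 -0.1 ] f [ 0.8 -0.1 -3.4] w 0.0236 t 26.825
tray yaw 97.06 tilt(lip up) -69.95 roll -0.13 lip w [ 0.5713 -0.0668  0.1935] lip hopper [ -0.6 -62.2 193.5]
[ 0.18 -0.09 -2.46] [0.34 0.31 0.32]
4 x [0.0901, -0.7316, -0.1153, 0.0344, 0.0039, 0.0001]
6 x [0.0665, -0.5576, -0.7968, 0.0414, 0.0049, 0.0]
```

Call:
carry_out --rows '[0, 0, 0.8, 0, 0, 0, 10, 0.09, -0.73, 0.05, 0.0344, 0.0039, 0, 10, 0.09, -0.73, -0.1, 0.0344, 0.0039, 0, 10, 0.09, -0.73, -0.15, 0.0344, 0.0039, 0, 10, 0.09, -0.73, -0.2, 0.0344, 0.0039, 0, 10]'

```text
time_s: 27.95
tcp_pos: [0.5889, -0.2016, 0.3885]
eef_rot: [[-0.114, 0.993, 0.034], [0.959, 0.119, -0.256], [-0.258, 0.004, -0.966]]
contact_force: [-0.4, 0.4, -3.5]
gripper_width: 0.0233
finger_force: 60.0
```

Call:
carry_out --rows '[0.067, -0.558, -0.8, 0.0414, 0.0049, 0, 10, 0.067, -0.558, -0.8, 0.0414, 0.0049, 0, 10, 0.067, -0.558, -0.8, 0.0414, 0.0049, 0, 10, 0.067, -0.558, -0.8, 0.0414, 0.0049, 0, 10, 0.067, -0.558, -0.8, 0.0414, 0.0049, 0, 10, 0.067, -0.558, -0.8, 0.0414, 0.0049, 0, 10, 0, 0, 0, 0, 0, 0, 10]'

```text
time_s: 28.82
tcp_pos: [0.5959, -0.29, 0.2603]
eef_rot: [[-0.091, 0.994, -0.063], [0.862, 0.11, 0.495], [0.499, -0.009, -0.867]]
contact_force: [-0.3, 0.6, -2.5]
gripper_width: 0.0234
finger_force: 59.9
```

Run:
```python
from pour import *
T=cam("top");S=cam("side")
def cmap(c,box,k=3):
    x0,y0,x1,y1=box
    for r in c["hsv"][y0:y1:k,x0:x1:k].astype(int): print("".join("#" if v<40 else "G" if 50<h<95 and s>90 else "." if s<70 else "R" if (h<13 or h>172) and s>110 else "B" if 100<h<130 else "Y" for h,s,v in r))
print("pan");q=proj(T,lip);print(q);cmap(T,(int(q[0])-8,int(q[1])-40,int(q[0])+112,int(q[1])+40))
print("hopper");cmap(T,(180,135,320,240))
```

```text
tcp [ 0.5959 -0.29    0.2603] [[-0.091, 0.994, -0.063], [0.862, 0.11, 0.495], [0.499, -0.009, -0.867]] q [ 0.22  0.7   0.74  1.09 -0.75  1.94  0.92] f [-0.3  0.6 -2.5] w 0.0234 t 28.825
tray yaw 96.34 tilt(lip up) -0.06 roll -0.54 lip w [ 0.5747 -0.0992  0.2559] lip hopper [ -1.1 -94.7 255.9]
pan
[319.68287295 172.19489617]
YYYYYYYYYYYYYYYYYYYYYYYYYYYYYYY.YYYYYYYY
YYYYYYYYY..YYYYYYYYYGGGGGGGGGG##GYYYYYYY
YYYYYYYGGGGGGGGGGG##############GYYYYYYY
YYYYYY##################GGGGGG##GYYYYYYY
YYYYYY######GGGGGGGGGGGGGGGGGGG#YYYYYYYY
YYYGGGGGGGGGGGGGGGGGGGGGGGGGGGG##YYYYYYY
YYYGGGGGGGGGGGGGGGGGGGGGGGGGGGG##YYYYYY#
YYYGGGGGGGGGGGGGGGGGGGGGGGGGGGG##GYY####
YYYGGGGGGGGGGGGGGGGGGGGGGGGGGGG##GRYYYYY
YYYGGGGGGGGGGGGGGGGGGGGGGGGGGGG##GYYYYYY
YYYGGGGGGGGGGGGGGGGGGGGGGGGGGGG##GYYYYYY
YYYGGGGGGGGGGGGGGGGGGGGGGGGGGGGY#GYYYYYY
YYYGGGGGGGGGGGGGGGGGGGGGGGGGGGGG#YGRR###
YYYGGGGGGGGGGGGGGGGGGGGGGGGGGGGG##GYY###
YYYYGGGGGGGGGGGGGGGGGGGGGGGGGGGG##GYYYYY
YYYYGGGGGGGGGGGGGGGGGGGGGGGGGGGG##GYYYYY
YYYYGGGGGGGGGGGGGGGGGGGGGGGGGGGG##GYYYYY
YYYYGGGGGGGGGGGGGGGGGGGGGGGGGGGG##GYYYYY
YYYYGGGGGGGGGGGGGGGGGGGGGGGGGGGG##GY
[... 1319 characters left out ...]
RYYRYYYYYYYY...........Y.YYY
YYYYYYYY..Y....RY.YYYYY.YYYYR...............YYY
YYYYYYYY..Y....YY..YY...YRR................YYYY
YYYYYYYY..Y........YYYYYYYY................YYYY
YYYYYYYY...YYRRRR..YYYYYYYYY...............YYYY
YYYYYYYY...RRRRRR....YYYYYY................YYYY
YYYYYYYY...RRRYRR.......YYY................YYYY
YYYYYYYY...RRY.YYY.Y.......................YYYY
YYYYYYYY....YYYYYY.YY......................YYYY
YYYYYYY.......YYY..YY..................Y.YYYYYY
YYYYYY....#..YYYYY.YY...........YY.YYYYYY.YYYYY
YYYYYYYY..YYYYYYYY.YYYYY.YY..Y..Y.......YYYYYYY
YYYYYYYYY.YYYYYYYYYYYYYY......YYYYYYYYYYYYYYYYY
YYYYYYYYY.YYYYYYYYYYYYYYYYYYYYYYYYYYYYYYYYYYYYY
YYYYYYYYY.YYYYYYYYYYYYYYYYYYYYYYYYYYYYYYYYYYYYY
```

The map shows an empty pan, blocks inside the hopper and the bar still across the spout. Now I'll set the tray back on its old spot.

Run:
```python
from pour import *
rows([([.5500,-.206,.245],77.9,0,12),([.5455,-.206,.030],77.9,0,10),([.5455,-.206,.0095],77.9,0,4)])
```

```text
tcp [ 0.5985 -0.2857  0.266 ] [[-0.101, 0.993, -0.059], [0.862, 0.117, 0.494], [0.498, -0.0, -0.867]] q [ 0.21  0.69  0.74  1.08 -0.75  1.94  0.91] f [ 0.2 -0.1 -2.6] w 0.0234 t 28.925
tray yaw 96.72 tilt(lip up) -0.16 roll -0.03 lip w [ 0.576  -0.0951  0.2612] lip hopper [  0.8 -90.8 261.2]
12 x [-0.2959, -0.36, -0.0559, 0.0001, -0.0, -0.0087]
10 x [-0.018, 0.0, -0.86, 0.0, 0.0, 0.0]
4 x [0.0, 0.0, -0.205, 0.0, 0.0, 0.0]
```

Call:
carry_out --rows '[-0.296, -0.36, 0, 0, 0, -0.0087, 10, -0.296, -0.36, 0, 0, 0, -0.0087, 10, -0.296, -0.36, 0, 0, 0, -0.0087, 10, -0.296, -0.36, 0, 0, 0, -0.0087, 10, -0.296, -0.36, 0, 0, 0, -0.0087, 10, -0.296, -0.36, 0, 0, 0, -0.0087, 10, -0.296, -0.36, 0, 0, 0, -0.0087, 10, -0.296, -0.36, 0, 0, 0, -0.0087, 10]'

```text
time_s: 29.92
tcp_pos: [0.5388, -0.3572, 0.2662]
eef_rot: [[0.089, 0.995, 0.052], [0.862, -0.103, 0.497], [0.5, 0.001, -0.866]]
contact_force: [-0.2, 0.8, -3.2]
gripper_width: 0.0233
finger_force: 59.9
```

Call:
carry_out --rows '[-0.296, -0.36, 0, 0, 0, -0.0087, 10, -0.296, -0.36, 0, 0, 0, -0.0087, 10, -0.296, -0.36, 0, 0, 0, -0.0087, 10, -0.296, -0.36, 0, 0, 0, -0.0087, 10, -0.04, 0, -0.8, 0, 0, 0, 10, -0.04, 0, -1, 0, 0, 0, 10, -0.04, 0, -1, 0, 0, 0, 10, -0.04, 0, -1, 0, 0, 0, 10]'

```text
time_s: 30.92
tcp_pos: [0.5058, -0.3916, 0.1686]
eef_rot: [[0.181, 0.978, 0.104], [0.847, -0.209, 0.489], [0.5, -0.0, -0.866]]
contact_force: [0.3, 0.3, -2.1]
gripper_width: 0.0236
finger_force: 59.9
```

Run:
```python
from pour import *
rows([([.5455,-.206,.030],77.9,0,6),([.5455,-.206,.0095],77.9,0,4)])
T=cam("top");h,sa,v=[T["hsv"][...,i].astype(int) for i in range(3)]
m=((h>60)&(h<95)&(sa>100)&(v>25)).astype(np.uint8)
n,l,st,ce=cv2.connectedComponentsWithStats(m);i=1+np.argmax(st[1:,4]);ys,xs=np.nonzero(l==i);c=np.c_[xs,ys].astype(np.float32)
print("green",cv2.boxPoints(cv2.minAreaRect(c)).round(1).tolist(),"lip pred",proj(T,lip).round(1))
```

```text
tcp [ 0.5058 -0.3916  0.1686] [[0.181, 0.978, 0.104], [0.847, -0.209, 0.489], [0.5, -0.0, -0.866]] q [ 0.34  0.69  0.81  1.34 -0.8   1.75  0.95] f [ 0.3  0.3 -2.1] w 0.0236 t 30.925
tray yaw 77.96 tilt(lip up) 0.03 roll -0.02 lip w [ 0.5459 -0.2038  0.1644] lip hopper [ -42.  -195.2  164.4]
6 x [-0.0038, -0.0141, -0.8956, -0.0, -0.0, -0.0001]
4 x [0.0, 0.0, -0.205, 0.0, 0.0, 0.0]
green [[359.29998779296875, 223.5], [372.0, 169.1999969482422], [456.0, 188.89999389648438], [443.20001220703125, 243.1999969482422]] lip pred [365.1 197.7]
```

Call:
carry_out --rows '[0, -0.014, -0.9, 0, 0, 0, 10, 0, -0.014, -0.9, 0, 0, 0, 10, 0, -0.014, -0.9, 0, 0, 0, 10, 0, -0.014, -0.9, 0, 0, 0, 10, 0, -0.014, -0.9, 0, 0, 0, 10, 0, -0.014, -0.85, 0, 0, 0, 10, 0, 0, -0.2, 0, 0, 0, 10, 0, 0, -0.2, 0, 0, 0, 10]'

```text
time_s: 31.98
tcp_pos: [0.5059, -0.395, 0.0276]
eef_rot: [[0.181, 0.978, 0.106], [0.847, -0.21, 0.488], [0.499, 0.001, -0.866]]
contact_force: [-0.4, 0.0, -2.4]
gripper_width: 0.0234
finger_force: 59.9
```

Call:
carry_out --rows '[0, 0, -0.2, 0, 0, 0, 10, 0, 0, -0.1, 0, 0, 0, 10, 0, 0, 0, 0, 0, 0, 10]'

```text
time_s: 32.35
tcp_pos: [0.5057, -0.3947, 0.0202]
eef_rot: [[0.181, 0.978, 0.106], [0.847, -0.21, 0.488], [0.5, 0.001, -0.866]]
contact_force: [0.2, -0.3, -2.0]
gripper_width: 0.0235
finger_force: 59.9
```

```bash
python3 pour.py
```

```text
tcp [ 0.5057 -0.3947  0.0202] [[0.181, 0.978, 0.106], [0.847, -0.21, 0.488], [0.5, 0.001, -0.866]] q [ 0.37  0.83  0.75  1.44 -0.87  1.56  1.08] f [ 0.2 -0.3 -2. ] w 0.0235 t 32.35
tray yaw 77.9 tilt(lip up) -0.03 roll 0.06 lip w [ 0.546  -0.207   0.0158] lip hopper [ -42.3 -198.3   15.8]
```

Another 7 mm or so down, then release and lift away.

Call:
carry_out --rows '[0, 0, -0.13, 0, 0, 0, 10, 0, 0, -0.1, 0, 0, 0, 10, 0, 0, -0.04, 0, 0, 0, 10, 0, 0, 0, 0, 0, 0, 10]'

```text
time_s: 32.85
tcp_pos: [0.5057, -0.3945, 0.0135]
eef_rot: [[0.181, 0.978, 0.105], [0.847, -0.21, 0.489], [0.5, 0.001, -0.866]]
contact_force: [0.1, 0.6, -1.4]
gripper_width: 0.0234
finger_force: 60.0
```

Call:
carry_out --rows '[0, 0, 0, 0, 0, 0, 40, 0, 0, 0, 0, 0, 0, 60, 0, 0, 0, 0, 0, 0, 60, 0, 0, 0.4, 0, 0, 0, 60, 0, 0, 0.8, 0, 0, 0, 60, 0, 0, 1, 0, 0, 0, 60, 0, 0, 1, 0, 0, 0, 60, 0, 0, 1, 0, 0, 0, 60]'

```text
time_s: 33.85
tcp_pos: [0.5058, -0.3949, 0.1208]
eef_rot: [[0.181, 0.978, 0.106], [0.848, -0.21, 0.487], [0.499, 0.002, -0.867]]
contact_force: [-0.5, -0.3, 0.7]
gripper_width: 0.06
finger_force: 0.0
```

Call:
carry_out --rows '[0, 0, 1, 0, 0, 0, 60, 0, -0.5, 1, 0, 0, 0, 60, 0, -0.5, 1, 0, 0, 0, 60, 0, -0.5, 1, 0, 0, 0, 60, 0, -0.5, 0.5, 0, 0, 0, 60, 0, 0, 0, 0, 0, 0, 60]'

```text
time_s: 34.6
tcp_pos: [0.5052, -0.446, 0.2323]
eef_rot: [[0.182, 0.978, 0.106], [0.848, -0.211, 0.486], [0.498, 0.002, -0.867]]
contact_force: [0.2, 0.1, 0.9]
gripper_width: 0.06
finger_force: 0.0
```

Run:
```python
from tr import *
T=cam("top");S=cam("side")
def cmap(c,box,k=3):
    x0,y0,x1,y1=box
    for r in c["hsv"][y0:y1:k,x0:x1:k].astype(int): print("".join("#" if v<40 else "G" if 50<h<95 and s>90 else "." if s<70 else "R" if (h<13 or h>172) and s>110 else "B" if 100<h<130 else "Y" for h,s,v in r))
for n,c in(("top",T),("side",S)):
    h,sa,v=[c["hsv"][...,i].astype(int) for i in range(3)]
    m=((h>60)&(h<95)&(sa>100)&(v>25)).astype(np.uint8);m[:140]=0
    k,l,st,ce=cv2.connectedComponentsWithStats(m);i=1+np.argmax(st[1:,4]);ys,xs=np.nonzero(l==i);q=np.c_[xs,ys].astype(np.float32)
    print(n,len(q),cv2.boxPoints(cv2.minAreaRect(q)).round(1).tolist())
# back rim corners & lip corners: extreme pixels of the hull
print("top");cmap(T,(180,130,470,300),4)
print("side");cmap(S,(215,140,400,400),5)
```

```text
tcp [ 0.5052 -0.446   0.2323] [[0.182, 0.978, 0.106], [0.848, -0.211, 0.486], [0.498, 0.002, -0.867]] q [ 0.45  0.73  0.81  1.13 -0.82  1.9   0.92] f [0.2 0.1 0.9] w 0.06 t 34.6
top 2907 [[347.8999938964844, 230.89999389648438], [358.8999938964844, 185.60000610351562], [428.29998779296875, 202.39999389648438], [417.3999938964844, 247.6999969482422]]
side 218 [[325.79998779296875, 341.1000061035156], [347.0, 339.5], [347.8999938964844, 351.8999938964844], [326.70001220703125, 353.5]]
top
YYYYYYYYYYYYYYYYYYYYYYYYYYYYYYYYYYYYYYYYYYYYYYYYYYYYYYYYYYYYYYYYYYYYYYYYY
YYYYYYYYYYYYYYYYYYYYYYYYYYYYYYYYYYYYYYYY.YYYYYYYYYYYYYYYYYYYYYYYYYYYYYYYY
YYYYYYYYYYYYYYYYYYYYYYYYYYYYYYYYYYYYYYY..YYYYYYYYYYYYYYYYYYYYYYYYYYYYYYYY
YYYYYYYYYYYYYYYYYYYYYYYY.YYY.YYYYYYYYY...YY.YYYYYYYYYYYYYYYYYYYYYYYYYYYYY
YYYYYYYYYYYYYYYY...Y..YYYYYYYYYYYYYYYY......YYYYYYYYYYYYYYYYYYYYYYYYYYYYY
YYYYYYYYYYYYYYYYYYY...YYYYYYYY.YYYYYYY......YYYYYYYYYYYYYYYYYYYYYYYYYYYYY
YYYYYYYYYYYYYYYYY.....YYYY.......YYYYYY.....YYYYYYYYYYYYYYYYYYYYYYYYYYYYY
YYYYYYYYYYYYYYYY...............YYYYYYYYY..YYYYYYYYYYYYYYYYYYYYYYYYYYYYYYY
YYYYYYYYYYYYYY..
[... 3854 characters left out ...]
######YYYYYYYYYY
YYYY#RR..YYYYYY############YYYYYYYYYY
YYYYR.#YRYYYYYY#############YYYYYYYYY
YYYYRYRRRYYYYYY##############YYYYYYYY
YYYY#RYRYRYYYYY################YYYYYY
YYYYYRYYRRYYYYY#################YYYYY
YYYYYRRYRRRYYYY################YYYYYY
YYYYYYRR#RYYYYY##########G#YYY##YYYYY
YYYYYYYYRRRYYYYY##G###YG###YYYY#YYYYY
YYYYYYRRYRRYYYYYY####YY####YYYYYYYYYY
YYYYYYYYRYYYYYYYY##YYRRYYYYYYYYYYYYYY
YYYYYYYRYYYYYYYYYYYYYYRYYYYYYYYYYYYYY
YYYYYYYYYYYYYYYYYYYYYRRRYYYYYYYYYYYYY
YYYYYYYYYYYYYYYYYYYYYYRRYYYYYYYYYYYYY
YYYYYYYYYYYYYYYYYYYYYYYRYYYYYYYYYYYYY
YYYYYYYYYYYYYYYYYYYYYYRYYYYYYYYYYYYYY
YYYYYYYYYYYYYYYYYYYYYYYYYYYYYYYYYYYYY
YYYYYYYYYYYYYY.YYYYYYYYYYYYYYYYYYYYYY
YYYYYYYYYRYY....YYYYYYYYYYYYYYYYYYYYY
```

Run:
```python
from h import *
for n in("top","side"):
    o=cv2.resize(cv2.imread(f"pics/{n}0.png"),(560,420),interpolation=cv2.INTER_AREA)[:,:,::-1];c=cam(n)["im"]
    d=cv2.GaussianBlur(np.abs(o.astype(int)-c.astype(int)).max(2).astype(np.uint8),(5,5),0)>28
    k,l,st,ce=cv2.connectedComponentsWithStats(d.astype(np.uint8))
    print(n,[(s.tolist()) for s in st[1:] if s[4]>25])
```

```text
top [[280, 156, 280, 264, 37368], [237, 164, 41, 53, 1239], [126, 174, 21, 78, 489], [201, 183, 6, 38, 122], [209, 186, 4, 21, 54], [214, 189, 17, 28, 263], [362, 198, 60, 45, 1809], [202, 225, 13, 29, 233], [18, 360, 156, 60, 4169], [98, 362, 15, 4, 34], [6, 385, 6, 25, 104], [277, 400, 7, 9, 32]]
side [[0, 0, 560, 420, 142160], [138, 56, 13, 12, 109], [358, 79, 22, 8, 79], [20, 100, 7, 8, 41], [9, 113, 8, 7, 30], [25, 112, 9, 12, 63], [59, 191, 12, 19, 131], [110, 290, 9, 8, 49], [50, 306, 8, 6, 31]]
```

```bash
python3 -c "
from plant import ctrl
print(ctrl.hand_in())"
```

```text
the job is handed in; nothing more can be done
None
```

I handed the job in at about 35 s: the bar is through both eyes, the tray is empty and back flat where it started, and the glue bottle and plane were not touched. The blocks show inside the hopper, though I couldn't count all five one by one in the final pictures.

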